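# Charge the melting machine's hopper from the scoop tray and aim the lamp

## Robot

A 6-joint arm with a two-finger parallel gripper is mounted at the origin on the work surface. World frame = base frame: x ahead of the robot, y to its left, z up, the work surface at z = 0. Lengths are in mm, angles in rad, forces in N, time in s.
With the tool pointing down it reaches from about 350 to 950 mm from the base axis. Payload 17.4 kg.
Tool frame: the origin (TCP) lies midway between the tips of the shut fingers; the grasp point (between the pads) lies 19 mm behind it; z points along the fingers, y is the direction in which the jaws open and shut (so a half turn about z gives the same grasp; the last joint's range is limited). The gripper opens to 93 mm and grips with 3 to 60 N. Pads are 15 mm wide; open, the fingers measure 128 mm over their backs; the gripper's body (75 mm by 188 mm) begins 65 mm behind the grasp point.
Start: joints at [1.257, 0.116, 1.442, -0, 1.584, -0.038], TCP at [183.822, 649.494, 218.646] pointing down, gripper open.
Joint ranges: [-2.83, 2.83], [-0.83, 2.19], [0.07, 2.5], [-1.14, 4.28], [0.01, 3], [-2.97, 2.97]. Speed limits (rad/s): [1.89, 1.89, 2.22, 3.14, 3.14, 3.14].

## Interface

Orientations are given as a unit quaternion [w, x, y, z].
In Python, from plant import ctrl gives the robot as it stands.
- The arm moves only by the tool move_arm, never from a script. Its argument "rows" is a list of rows, each a list of 3 entries, a list of its own where there are three numbers: the closure, from -1 (fully open) to 1 (shut), so that 0 is half open, then the shift along the world's x, y, z in mm, then the turn about the world's z in rad. A call has 1 to 12 rows; each row shifts and turns the commanded pose from where the row before left it; what a row does not reach is not made up. A row lasts 1/8 s, in which the tool goes at most 62.5 mm and 10.7 degrees, less where a joint would pass 70% of its speed; a pose out of reach is approached as far as the arm can. A call is refused whole if a number of a shift passes 62.5 or a number of a turn 0.188, either way. A call with a gripper value outside its range is refused whole. The fingers move at their own pace and stop on an object; "force" is the grip in N (left out, the last holds). Time passes only in rows, so rows that do not move let the fingers close. It gives the time, the measured TCP pose, the force and the opening at its end, in the units of the state.
- ctrl.sense(): the state, without advancing time (a new reading comes with each control period).
- ctrl.capture(name): name is "side" or "top"; returns the picture (384x512x3 uint8, red, green, blue); there is no depth.
- ctrl.camera_params(name): a dict with "fovy" (degrees; the focal length in pixels is half the picture's height over the tangent of half this angle, whatever the lens; pixels are square), "cx", "cy" (the principal point, pixels), "D" ([k1, k2, p1, p2, k3] as OpenCV has them; the pictures are not rectified), "xyz" and "orientation" of the camera in the world. Camera axes: x right, y up, looking along -z (the intrinsics and any distortion apply to the point x, -y, -z); pixel columns grow to the right and rows downward; lengths in mm; the calibration is good to about 2 mm. A picture is of the moment at which its call begins. camera_params takes no time and is no camera call.
- ctrl.sign_off(): hands the job in, once; it reports no verdict.
Trained networks look in the newest picture that a camera, given by its name, has taken for a name from the list of things; names that differ only in an ending like _2 or _b are one class to them, and where a whole thing is asked for, a point or a joint stands for the part that bears it (a point fixed in the world has none). Each returns a list of dicts, best first, with "p" (0 to 1); they miss things now and then, are a little off and sometimes report something else, mostly with a low value. They report only what shows in the picture. A call takes as long as a camera call. They do not tell look-alikes from the thing itself.
- ctrl.spot_in(camera, query): "box" ([left, top, right, bottom] in pixels, round what is visible of it).
- ctrl.landmark_of(camera, query): "point" ([column, row] in pixels: a listed point, or the origin of a listed thing).
The state is a dict: "clock": time; "joint_pos": joint angles; "joint_vel": joint speeds; "joint_torque": joint torques, N m; "ee_pos": TCP position; "eef_rot": TCP orientation; "force": force on the tool from outside, world axes, zero at the start; "moment": the same for the moment, N m; "grip_width": finger opening in mm.
Only numpy, scipy, OpenCV 4.12 (cv2) and the standard library are available. Lean on these libraries where they do the work, as an engineer would, in place of code of your own. Each camera call takes 0.05 s, during which the arm holds its last target.

## Task

Gather all the bronze ingots on the bench into the scoop tray, then carry the tray to the melting machine and tip the ingots out of it into the feed hopper. Stand the empty tray back upright in the middle of its rubber mat, and turn and tilt the bench lamp so that its beam points at the middle of the hopper's mouth. Any ingot that goes astray must end in the hopper too, and the jar, the steel block and the hammer are to be left where they are.

Things in the scene. Friction and masses are not known exactly. Their poses are not given: they have to be found in the camera images.
- tray: loose aluminium scoop tray, 0.2 kg. Origin: centre of underside, z up. Floor 124 (x) x 118 (y) x 4 mm; walls 4 mm thick, 26 mm high on -x, +y, -y; +x side open, no lip: the pouring edge, facing roughly away from the robot at the start. Behind the -x wall a wooden upright fin as handle: 36 mm along x (centre x = -80), 10 mm thick in y, 74 mm high; pinch across its thickness from above or slanting
- tray_handle (a point): point in the handle fin where it is best pinched: 54 mm above the tray's underside (20 mm below the fin's top), 80 mm behind the tray's origin; axes as the tray
- tray_spout (a point): middle of the open pouring edge, on the underside, at x = +62 mm of the tray; axes as the tray
- mat: fixed black rubber mat, 210 (x) x 170 (y) x 4 mm; origin at the centre of its underside. The tray's place
- hopper: fixed small melting machine: grey housing 170 x 170 x 40 mm with a square open steel funnel (the feed hopper) on it. Origin: centre of the underside on the bench. Funnel floor 100 x 100 mm at z = 40 mm; its 4 mm sheet walls slope outward to a mouth 190 x 190 mm at z = 110 mm (about 205 mm over the rim)
- hopper_mouth (a point): centre of the hopper's open mouth, level with the rim, 110 mm above the bench; axes as the hopper
- lamp_swivel (a joint): swivel angle of the bench lamp's head about its upright post, rad, growing anticlockwise seen from above, range -2.2 to 2.2 (where the beam points is read from lamp_beam); stays where it is left (friction 0.15 N m)
- lamp_tilt (a joint): tilt of the lamp's head, rad: 0 = beam level, positive = beam downward, range -0.4 to 1.3; stays where it is left (friction 0.25 N m). The tilt axis is level, square to the beam, and passes through lamp_beam
- lamp_beam (a point): point where the lamp's level tilt axis crosses the swivel axis, 250 mm above the bench; turns with the head: beam along +x, y = tilt axis. Head: white cylinder, 60 mm in diameter, from 30 mm behind to 100 mm ahead of this point (front rim 67 mm), in a fork 100 mm wide over its screws, on an 18 mm post with a fixed round foot of 110 mm, left of the hopper
- lamp_grip (a point): centre of the black disc knob on top of the lamp's head: 26 mm in diameter, 14 mm wide along y (the tilt axis), at 80 mm ahead of and 62 mm above lamp_beam in the head's frame; axes as lamp_beam. Pinched from above across its 14 mm it can be led round both joints in one grasp, turning between the fingers as the head tilts
- ingot0_mid (a point): middle of a loose cast bronze ingot, 80 g: lower half 34 (x) x 22 (y) x 8 mm, upper half 28 x 18 x 8 mm, 16 mm high in all, this point 8 mm above its underside; z up as it starts, lying on the bench in front of the hopper. Four to six ingots are there
- ingot1_mid (a point): middle of a loose cast bronze ingot, 80 g: lower half 34 (x) x 22 (y) x 8 mm, upper half 28 x 18 x 8 mm, 16 mm high in all, this point 8 mm above its underside; z up as it starts, lying on the bench in front of the hopper. Four to six ingots are there
- ingot2_mid (a point): middle of a loose cast bronze ingot, 80 g: lower half 34 (x) x 22 (y) x 8 mm, upper half 28 x 18 x 8 mm, 16 mm high in all, this point 8 mm above its underside; z up as it starts, lying on the bench in front of the hopper. Four to six ingots are there
- ingot3_mid (a point): middle of a loose cast bronze ingot, 80 g: lower half 34 (x) x 22 (y) x 8 mm, upper half 28 x 18 x 8 mm, 16 mm high in all, this point 8 mm above its underside; z up as it starts, lying on the bench in front of the hopper. Four to six ingots are there
- ingot4_mid (a point): middle of a loose cast bronze ingot, 80 g: lower half 34 (x) x 22 (y) x 8 mm, upper half 28 x 18 x 8 mm, 16 mm high in all, this point 8 mm above its underside; z up as it starts, lying on the bench in front of the hopper. Four to six ingots are there
- ingot5_mid (a point): middle of a loose cast bronze ingot, 80 g: lower half 34 (x) x 22 (y) x 8 mm, upper half 28 x 18 x 8 mm, 16 mm high in all, this point 8 mm above its underside; z up as it starts, lying on the bench in front of the hopper. Four to six ingots are there
- flux_jar: bystander: glass jar 60 mm in diameter, 100 mm high, standing right of the hopper; origin at the centre of its underside
- bench_block: bystander: round dark steel block 70 mm in diameter, 25 mm high, left of the hopper; origin at the centre of its underside
- hammer: bystander: hammer about 240 mm long lying at the left front; origin on its handle at bench level
Mind the look-alikes: they are no part of the job. Of the things shaped like the tray, the aluminium one is meant.

How it is judged:
By the outcome, as a careful person would: the job done as asked, in the order asked, and still so for the second after the job is handed in, with the robot touching nothing.
Of ingot0, ingot1, ingot2, ingot3, ingot4, ingot5 only 4 to 6 are there at a start; the rules pass over those that are not, and their reading is None.
At some moment in a run one of ingot0, ingot1, ingot2, ingot3, ingot4, ingot5 may be knocked a few centimetres aside while the robot is not near it.
It also fails if it takes over 208 s, if anything falls off the work surface, if the arm or the gripper's body presses on something with over 40 N, if the wrist force passes 120 N, or if a joint passes its speed limit or range.

## Working session

There is one attempt and no reset: what is moved stays moved. The work goes in short steps, Python scripts to look and compute and a tool call to move; the robot and the scene stay as the last step left them, time stands still between calls to the robot, and variables do not carry over. Pictures are saved under pics/ and viewed, and the job is handed in when it is done.

Besides the shell and the picture viewer there is one more tool, called after "Request:" by a JSON object that holds its "op" and its "data", one argument or row to a line. move_arm: Moves the arm, as the interface text tells. Its arguments: {"type":"object","properties":{"rows":{"type":"array"},"force":{"type":"number"}},"required":["rows"]}

```bash
ls; mkdir -p pics; python3 - <<'E'
from plant import ctrl
import cv2
s=ctrl.sense();print(s)
for n in("side","top"):
    im=ctrl.capture(n);cv2.imwrite(f"pics/{n}0.png",cv2.cvtColor(im,cv2.COLOR_RGB2BGR));print(n,ctrl.camera_params(n))
E
```

```text
pics
{'clock': 0.0, 'joint_pos': array([ 1.25722621e+00,  1.16446981e-01,  1.44225031e+00,  1.52743814e-05,
        1.58401722e+00, -3.77857168e-02]), 'joint_vel': array([ 1.77415179e-03, -1.16872714e-04,  3.60246115e-04,  1.03231278e-03,
        9.68666883e-06, -7.21029743e-04]), 'joint_torque': array([-2.63740796e-03, -7.21285915e+01, -6.22608662e+01,  7.77113624e-02,
        2.39724299e-02, -1.83917346e-04]), 'ee_pos': array([183.7344227 , 649.29665539, 217.94077717]), 'eef_rot': array([-1.05555330e-04,  1.37455512e-01,  9.90507783e-01, -5.50958140e-04]), 'force': array([1.17845898, 0.04045462, 0.5197806 ]), 'moment': array([-0.00623667, -0.02222537,  0.06248055]), 'grip_width': 93.09622222874677}
side {'fovy': 48.33786727487245, 'cx': 253.65930636086318, 'cy': 188.4022555818274, 'D': array([-0.0180664,  0.       ,  0.       ,  0.       ,  0.       ]), 'xyz': array([  405.30615194, -1206.10834092,  1271.65385889]), 'orientation': array([ 0.91364595,  0.40276637, -0.02259843, -0.050196  ])}
top {'fovy': 57.58676471056356, 'cx': 256.28648972216376, 'cy': 190.69439210656657, 'D': array([-0.0377083,  0.       ,  0.       ,  0.       ,  0.       ]), 'xyz': array([ 348.07303987,  -31.15022678, 1309.39059238]), 'orientation': array([-0.69939918, -0.06853696,  0.04564966,  0.70997153])}
```

View pics/side0.png

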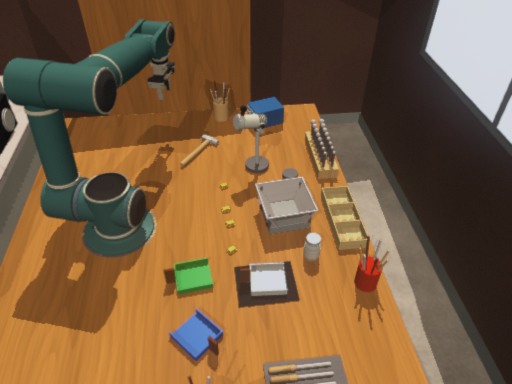

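View pics/top0.png

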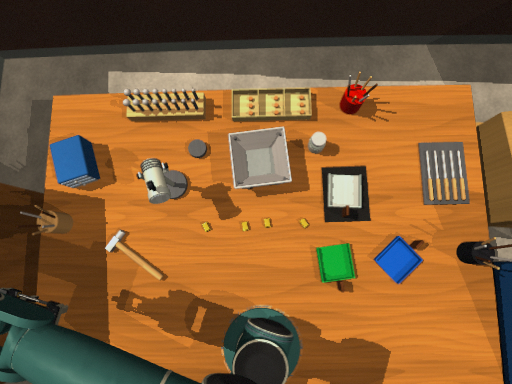

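Side view: four yellow-bronze ingots at about (223,186), (226,210), (229,223) and (232,250). Three tray shapes are there: green (193,277), blue (197,335), and the grey aluminium one on the black mat (268,280). The aluminium one on its mat fits the description.

```bash
cat > h.py <<'E'
import numpy as np, cv2
from scipy.optimize import least_squares
from scipy.spatial.transform import Rotation as R
from plant import ctrl
F=np.diag([1,-1,-1.])
P={n:ctrl.camera_params(n) for n in("side","top")}
def K(n):
    f=192/np.tan(np.radians(P[n]["fovy"])/2);return np.array([[f,0,P[n]["cx"]],[0,f,P[n]["cy"]],[0,0,1]])
def Rc(n):
    q=P[n]["orientation"];return R.from_quat([q[1],q[2],q[3],q[0]]).as_matrix()
def proj(n,X):
    X=np.atleast_2d(X).astype(float);c=(X-P[n]["xyz"])@Rc(n)@F
    return cv2.projectPoints(c,np.zeros(3),np.zeros(3),K(n),P[n]["D"])[0][:,0]
def ray(n,uv):
    p=cv2.undistortPoints(np.array(uv,float).reshape(-1,1,2),K(n),P[n]["D"])[0,0]
    d=Rc(n)@F@np.array([p[0],p[1],1]);return P[n]["xyz"],d/np.linalg.norm(d)
def onz(n,uv,z):
    o,d=ray(n,uv);return o+d*(z-o[2])/d[2]
def tri(us,ut):
    A=0;b=0
    for n,u in(("side",us),("top",ut)):
        o,d=ray(n,u);M=np.eye(3)-np.outer(d,d);A=A+M;b=b+M@o
    return np.linalg.solve(A,b)
def cap(n,tag,box=None,s=1):
    im=cv2.cvtColor(ctrl.capture(n),cv2.COLOR_RGB2BGR)
    save(im,f"pics/{n}{tag}.png",box,s);return im
def save(im,fn,box=None,s=1):
    if box: im=im[box[1]:box[3],box[0]:box[2]]
    cv2.imwrite(fn,cv2.resize(im,None,fx=s,fy=s,interpolation=cv2.INTER_CUBIC))
E
python3 - <<'E'
from h import *
for n in P: cap(n,"1")
Z={"ingot0_mid":8,"tray":4,"tray_handle":58,"tray_spout":4,"mat":0,"hopper":0,"hopper_mouth":110,"lamp_beam":250,"lamp_grip":300,"flux_jar":0,"bench_block":0,"hammer":0}
for q,z in Z.items():
    for n in P:
        for d in ctrl.landmark_of(n,q)[:7]:
            if d["p"]>.25: print(q,n,round(d["p"],2),np.round(d["point"],1),np.round(onz(n,d["point"],z)))
E
python3 - <<'E'
import cv2
for n,b in(("side",(140,60,340,310)),("top",(100,110,390,300))):
    im=cv2.imread(f"pics/{n}1.png")[b[1]:b[3],b[0]:b[2]]
    s=min(800/im.shape[1],600/im.shape[0]);cv2.imwrite(f"pics/{n}1c.png",cv2.resize(im,None,fx=s,fy=s,interpolation=cv2.INTER_CUBIC))
E
```

```text
ingot0_mid side 0.53 [226.1 187.1] [439. 190.   8.]
ingot0_mid top 0.47 [205.3 226.7] [428. 202.   8.]
tray side 0.91 [194.9 278.7] [ 298. -280.    4.]
tray side 0.84 [268.3 276.1] [ 560. -297.    4.]
tray side 0.71 [194.9 336.9] [ 295. -505.    4.]
tray top 0.82 [394.7 257.2] [ 306. -493.    4.]
tray top 0.72 [346.2 188.7] [ 563. -329.    4.]
tray top 0.63 [332.1 264.3] [ 284. -263.    4.]
tray top 0.36 [131.7 258.4] [313. 479.   4.]
tray_handle side 0.92 [166.2 272.5] [ 204. -282.   58.]
tray_handle side 0.73 [211.5 347.9] [ 349. -575.   58.]
tray_handle side 0.64 [242.1 270.3] [ 466. -301.   58.]
tray_handle top 0.78 [346.6 210.6] [ 475. -314.   58.]
tray_handle top 0.78 [416.4 246.7] [ 343. -553.   58.]
tray_handle top 0.6 [343.3 283.1] [ 222. -290.   58.]
tray_handle top 0.35 [204.2 226.1] [427. 197.  58.]
tray_spout side 0.91 [282.8 280.2] [ 609. -320.    4.]
tray_spout side 0.91 [210.  274.1] [ 352. -265.    4.]
tray_spout side 0.71 [182.1 324.5] [ 254. -456.    4.]
tray_spout top 0.89 [330.1 244.7] [ 355. -259.    4.]
tray_spout top 0.7 [345.6 174.1] [ 619. -330.    4.]
tray_
[... 203 characters left out ...]
 side 0.64 [285.7 197.6] [665. -10. 110.]
hopper_mouth top 0.89 [257.2 158.8] [658.   2. 110.]
lamp_beam side 0.74 [257.  118.5] [593. 348. 250.]
lamp_beam top 0.81 [149.6 172.6] [585. 337. 250.]
lamp_grip side 0.55 [246.1 110.3] [545. 339. 300.]
lamp_grip top 0.95 [153.  186.8] [530. 308. 300.]
lamp_grip top 0.56 [205.4 227.8] [407. 149. 300.]
flux_jar side 0.58 [312.3 252.2] [ 741. -204.    0.]
flux_jar top 0.63 [316.6 148.3] [ 724. -225.    0.]
flux_jar top 0.58 [261.1 163.6] [667. -10.   0.]
bench_block side 0.51 [290.1 174.6] [735. 252.   0.]
bench_block top 0.64 [197.9 147.7] [736. 236.   0.]
hammer side 0.82 [193.9 149.7] [300. 488.   0.]
hammer top 0.63 [134.7 260. ] [307. 469.  -0.]
```

View pics/side1c.png

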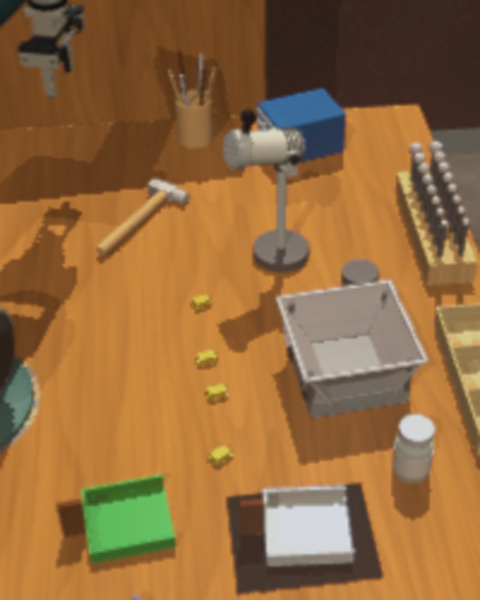

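View pics/top1c.png

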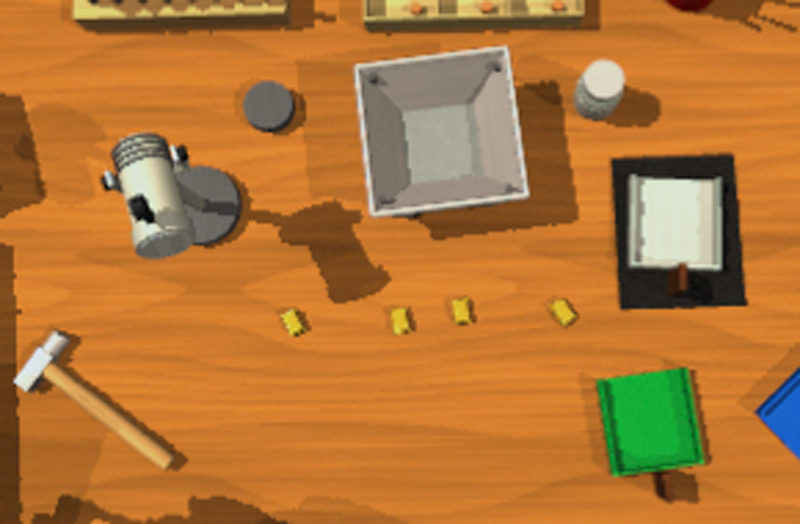

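The enlarged top crop shows the aluminium tray on the black mat with its brown fin towards the robot and its open edge facing away. The green and blue ones are look-alikes. The four ingots lie in a row. Next I'll segment the ingots and fit the tray, mat and hopper edges.

```bash
cat >> h.py <<'E'
def ingots(imgs,z=8,minA=8):
    out={}
    for n,im in imgs.items():
        big=cv2.resize(im,None,fx=4,fy=4,interpolation=cv2.INTER_CUBIC)
        h=cv2.cvtColor(big,cv2.COLOR_BGR2HSV)
        m=((h[...,0]>=22)&(h[...,0]<=33)&(h[...,1]>130)&(h[...,2]>70)).astype(np.uint8)
        c,l,s,ce=cv2.connectedComponentsWithStats(m)
        L=[]
        for i in range(1,c):
            if s[i,4]/16<minA: continue
            uv=(ce[i]+.5)/4-.5; X=onz(n,uv,z)
            if not(300<X[0]<850 and -420<X[1]<330): continue
            ys,xs=np.where(l==i);W=np.array([onz(n,((x+.5)/4-.5,(y+.5)/4-.5),z)[:2] for x,y in zip(xs[::3],ys[::3])])
            r=cv2.minAreaRect(W.astype(np.float32))
            e,v=np.linalg.eigh(np.cov(W.T));a=np.arctan2(v[1,1],v[0,1])
            L.append((np.round(uv,1),np.round(X[:2],1),s[i,4]/16,round(a%np.pi,2),np.round(r[1]),round(r[2])))
        out[n]=L
    return out
E
python3 - <<'E'
from h import *
im={n:cv2.imread(f"pics/{n}1.png") for n in P}
for n,L in ingots(im).items():
    print(n)
    for l in L: print(*l)
save(im["top"],"pics/tray_c.png",(310,155,380,230),8)
save(im["side"],"pics/trays_c.png",(225,250,305,310),8)
E
```

```text
side
[223.4 184.5] [428.1 208.5] 18.75 0.55 [29. 21.] 29
[225.3 207.9] [427.7  61.6] 27.5625 0.43 [37. 24.] 18
[229.6 221.8] [440.  -19.8] 26.125 0.24 [30. 21.] 9
[231.5 248.5] [ 437.5 -158.5] 36.6875 0.41 [34. 25.] 27
top
[266.8 222.3] [440.9 -27.9] 38.6875 0.19 [31. 20.] 8
[303.7 222.7] [ 437.4 -164.5] 39.0625 0.56 [30. 21.] 31
[244.5 225.9] [428.7  55.3] 40.875 0.1 [32. 20.] 7
[205.6 226.5] [428.6 200.9] 42.875 0.46 [32. 20.] 25
```

View pics/tray_c.png

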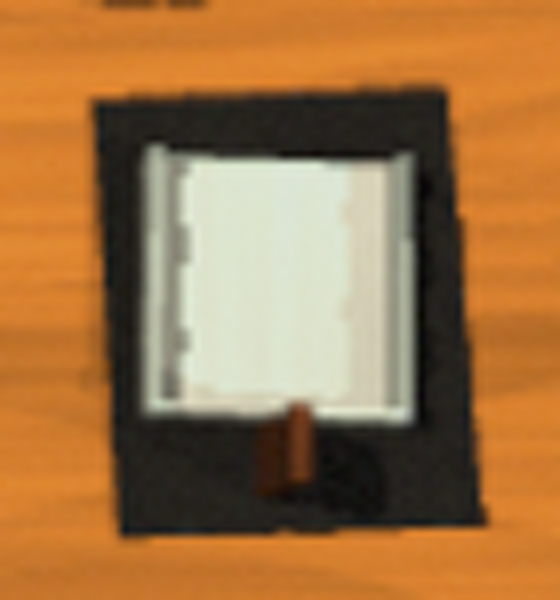

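View pics/trays_c.png

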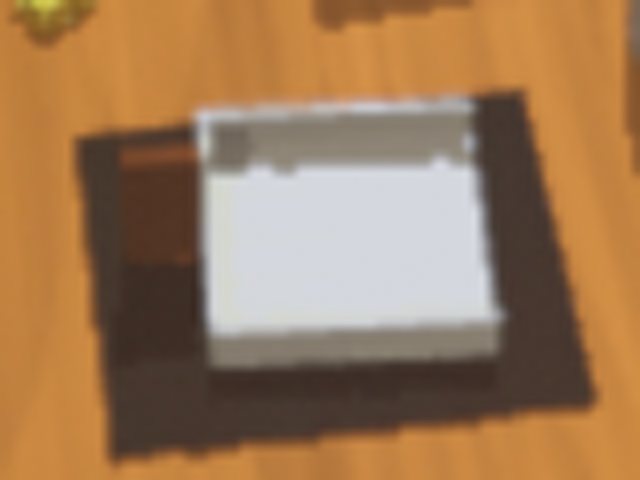

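```bash
cat >> h.py <<'E'
def fit(obs,x0=(600,-100,0)):
    # obs: list of (cam, uv, local xyz)
    def f(p):
        c,s=np.cos(p[2]),np.sin(p[2]);r=[]
        for n,u,l in obs:
            X=np.array([p[0]+c*l[0]-s*l[1],p[1]+s*l[0]+c*l[1],l[2]]);r.append(proj(n,X)[0]-u)
        return np.concatenate(r)
    o=least_squares(f,x0);return o.x,np.sqrt(np.mean(o.fun**2))
E
python3 - <<'E'
from h import *
T=lambda L,s,o:[np.array(p)/s+np.array(o)-.5 for p in L]
def corners(a,b,z): return [(a,b,z),(a,-b,z),(-a,-b,z),(-a,b,z)]
matt=T([(93,100),(447,92),(485,523),(120,535)],8,(310,155))
mats=T([(522,92),(595,403),(112,460),(77,137)],8,(225,250))
trt=T([(145,147),(412,152),(412,422),(145,415)],8,(310,155))
trs=T([(470,100),(500,322),(210,335),(197,115)],8,(225,250))
hot=T([(357,66),(508,47),(527,195),(373,215)],2.7586,(100,110))
hos=T([(390,284),(424,360),(302,380),(278,298)],2.4,(140,60))
for nm,t,s,c in(("mat",matt,mats,corners(105,85,4)),("tray",trt,trs,corners(62,59,30)),("hop",hot,hos,corners(101,101,110))):
    a=[("top",u,l) for u,l in zip(t,c)];b=[("side",u,l) for u,l in zip(s,c)]
    for o in(a,b,a+b): print(nm,*[np.round(v,3) for v in fit(o)])
print(np.round(trs),np.round(hos))
for g in(((226,187),),):pass
print("lampbeam",tri((257,118.5),(149.6,172.6)),"grip",tri((246.1,110.3),(153,186.8)))
print("gripcheck crop", tri(np.array((249,120))/2.4+[140,60],np.array((142,208))/2.7586+[100,110]))
E
```

```text
mat [ 5.45885e+02 -3.24738e+02  1.70000e-02] 0.405
mat [ 5.45628e+02 -3.24170e+02  1.70000e-02] 0.313
mat [ 5.45735e+02 -3.24477e+02  1.70000e-02] 0.366
tray [ 5.54385e+02 -3.15988e+02 -4.70000e-02] 0.507
tray [ 5.53811e+02 -3.16341e+02 -5.20000e-02] 0.089
tray [ 5.54089e+02 -3.16125e+02 -5.00000e-02] 0.372
hop [ 6.66473e+02 -5.82700e+00  1.05000e-01] 0.662
hop [ 6.62513e+02 -1.94800e+00  8.70000e-02] 0.77
hop [ 6.64512e+02 -4.58600e+00  9.80000e-02] 0.898
[[283. 262.]
 [287. 290.]
 [251. 291.]
 [249. 264.]] [[302. 178.]
 [316. 210.]
 [265. 218.]
 [255. 184.]]
lampbeam [587.15698087 334.97542165 257.49807143] grip [534.02101731 301.06983491 322.15723658]
gripcheck crop [531.23040927 304.75153038 323.29332793]
```

Request:
{"op": "move_arm", "data": {
  "rows": [
    [-0.2,[24.4,-44.5,-10],0.076],
    [-0.2,[24.4,-44.5,-10],0.076],
    [-0.2,[24.4,-44.5,-10],0.076],
    [-0.2,[24.4,-44.5,-10],0.076],
    [-0.2,[24.4,-44.5,-10],0.076],
    [-0.2,[24.4,-44.5,-10],0.076],
    [-0.2,[24.4,-44.5,-10],0.076],
    [-0.2,[24.4,-44.5,-10],0.076],
    [-0.2,[24.4,-44.5,-10],0.076],
    [-0.2,[24.4,-44.5,-10],0.076],
    [-0.2,[0,0,-18],0],
    [-0.2,[0,0,0],0]
  ],
  "force": 25
}}

```text
clock: 2.9
ee_pos: [427.1, 204.3, 99.4]
eef_rot: [-0.001, -0.239, 0.971, -0.0]
force: [0.2, 0.2, -0.0]
grip_width: 55.9
```

Request:
{"op": "move_arm", "data": {
  "rows": [
    [-0.2,[0,0,-45],0],
    [-0.2,[1,0,-35],0],
    [-0.2,[0,0,-14.4],0],
    [-0.2,[0,0,0],0],
    [1,[0,0,0],0],
    [1,[0,0,0],0],
    [1,[0,0,0],0],
    [1,[0,0,0],0],
    [1,[0,0,0],0]
  ]
}}

```text
clock: 4.03
ee_pos: [429.0, 204.5, 6.6]
eef_rot: [0.0, -0.24, 0.971, 0.0]
force: [-0.3, -1.1, 4.3]
grip_width: 20.4
```

```bash
python3 - <<'E'
from h import *
print(ctrl.sense()["ee_pos"],ctrl.sense()["grip_width"])
cap("side","2",(180,130,260,200),8)
E
```

```text
[429.01090375 204.52901958   6.55374996] 20.441278136455146
```

View pics/side2.png

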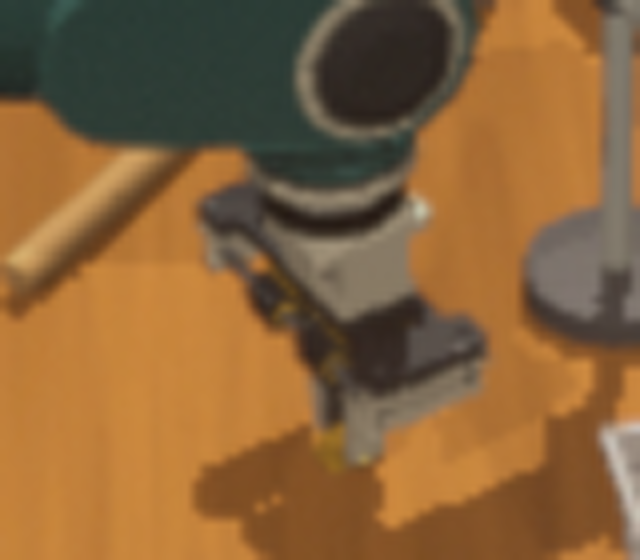

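Request:
{"op": "move_arm", "data": {
  "rows": [
    [1,[0,0,45],0],
    [1,[0,0,58],0],
    [1,[10.05,-54.6,0],-0.06],
    [1,[10.05,-54.6,0],-0.06],
    [1,[10.05,-54.6,0],-0.06],
    [1,[10.05,-54.6,0],-0.06],
    [1,[10.05,-54.6,0],-0.06],
    [1,[10.05,-54.6,0],-0.06],
    [1,[10.05,-54.6,0],-0.06],
    [1,[10.05,-54.6,0],-0.06],
    [1,[10.05,-54.7,0],-0.054],
    [1,[0,0,-20],0]
  ]
}}

```text
clock: 5.58
ee_pos: [519.7, -290.2, 89.4]
eef_rot: [0.001, 0.027, 1.0, -0.0]
force: [-0.4, 0.6, -1.4]
grip_width: 20.6
```

Request:
{"op": "move_arm", "data": {
  "rows": [
    [1,[0,0,-30],0],
    [1,[0,0,-18],0],
    [1,[0,0,0],0]
  ]
}}

```text
clock: 5.95
ee_pos: [518.6, -286.0, 39.8]
eef_rot: [-0.001, 0.025, 1.0, 0.001]
force: [-0.5, 0.8, -0.9]
grip_width: 20.6
```

Request:
{"op": "move_arm", "data": {
  "rows": [
    [0,[0,0,0],0],
    [0,[0,0,0],0],
    [0,[0,0,30],0],
    [0,[0,0,30],0],
    [-0.2,[-13,49.1,0],0.025],
    [-0.2,[-13,49.1,0],0.025],
    [-0.2,[-13,49.1,0],0.025],
    [-0.2,[-13,49.1,0],0.025],
    [-0.2,[-13,49.1,0],0.025],
    [-0.2,[-13,49.2,0],0.025],
    [-0.2,[-13,49.2,0],0.025],
    [-0.2,[0,0,0],0]
  ]
}}

```text
clock: 7.45
ee_pos: [427.9, 59.3, 102.3]
eef_rot: [0.001, -0.065, 0.998, 0.0]
force: [1.2, -1.4, 1.0]
grip_width: 55.6
```

```bash
python3 - <<'E'
from h import *
print(ctrl.sense()["ee_pos"])
im={n:cap(n,"3") for n in P}
for n,L in ingots(im).items():
    print(n)
    for l in L: print(*l)
save(im["top"],"pics/top3c.png",(190,150,390,250),4)
E
```

```text
[427.85416779  59.32586421 102.25576702]
side
[225.3 207.9] [427.7  61.5] 27.9375 0.44 [36. 25.] 13
[230.7 221.7] [444.3 -19.6] 18.375 0.7 [23. 18.] 22
[256.3 271.9] [ 518.8 -277. ] 32.3125 3.06 [23. 29.] 84
top
[336.8 200.4] [ 518.7 -290.6] 34.1875 3.09 [17. 30.] 89
```

View pics/top3c.png

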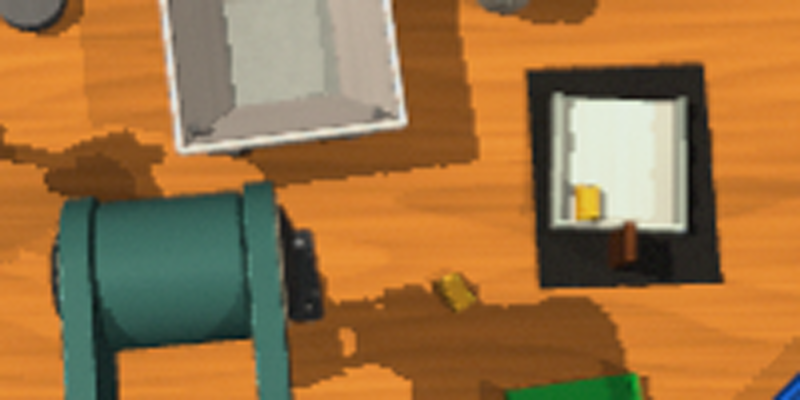

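The first ingot lies in the tray, at crop pixel (588,202). Next is the second one.

Request:
{"op": "move_arm", "data": {
  "rows": [
    [-0.2,[0,-1,-45],0],
    [-0.2,[0,0,-38],0],
    [-0.2,[0,0,-13],0],
    [-0.2,[0,0,0],0],
    [1,[0,0,0],0],
    [1,[0,0,0],0],
    [1,[0,0,0],0],
    [1,[0,0,0],0],
    [1,[0,0,0],0]
  ]
}}

```text
clock: 8.68
ee_pos: [428.4, 55.9, 5.6]
eef_rot: [0.0, -0.063, 0.998, 0.0]
force: [-0.9, 0.2, 4.3]
grip_width: 21.4
```

Request:
{"op": "move_arm", "data": {
  "rows": [
    [1,[0,0,45],0],
    [1,[0,0,50],0],
    [1,[12.8,-52.9,0],-0.025],
    [1,[12.8,-52.9,0],-0.025],
    [1,[12.8,-52.9,0],-0.025],
    [1,[12.8,-52.9,0],-0.025],
    [1,[12.8,-52.9,0],-0.025],
    [1,[12.8,-52.9,0],-0.025],
    [1,[12.8,-52.9,0],-0.025],
    [1,[0,0,-20],0],
    [1,[0,0,-27],0],
    [1,[0,0,-13],0]
  ]
}}

```text
clock: 10.18
ee_pos: [517.0, -313.3, 38.0]
eef_rot: [-0.001, 0.025, 1.0, 0.001]
force: [-0.8, 0.1, -0.4]
grip_width: 21.1
```

Request:
{"op": "move_arm", "data": {
  "rows": [
    [1,[0,0,0],0],
    [0,[0,0,0],0],
    [0,[0,0,0],0],
    [0,[0,0,30],0],
    [0,[0,0,30],0],
    [-0.2,[-13,48.2,0],0.04],
    [-0.2,[-13,48.2,0],0.04],
    [-0.2,[-13,48.2,0],0.04],
    [-0.2,[-13,48.2,0],0.04],
    [-0.2,[-13,48.2,0],0.04],
    [-0.2,[-13,48.2,0],0.04],
    [-0.2,[0,0,0],0]
  ]
}}

```text
clock: 11.68
ee_pos: [439.5, -23.0, 101.2]
eef_rot: [0.001, -0.097, 0.995, -0.0]
force: [0.2, 0.0, -1.0]
grip_width: 55.4
```

Request:
{"op": "move_arm", "data": {
  "rows": [
    [-0.2,[1,-1,-45],0],
    [-0.2,[0,0,-38],0],
    [-0.2,[0,0,-13],0],
    [-0.2,[0,0,0],0],
    [1,[0,0,0],0],
    [1,[0,0,0],0],
    [1,[0,0,0],0],
    [1,[0,0,0],0],
    [1,[0,0,0],0]
  ]
}}

```text
clock: 12.8
ee_pos: [441.0, -26.2, 4.6]
eef_rot: [0.0, -0.095, 0.995, -0.0]
force: [-1.4, 0.4, 3.8]
grip_width: 21.2
```

Request:
{"op": "move_arm", "data": {
  "rows": [
    [1,[0,0,45],0],
    [1,[0,0,50],0],
    [1,[12.6,-52.5,0],-0.04],
    [1,[12.6,-52.5,0],-0.04],
    [1,[12.6,-52.5,0],-0.04],
    [1,[12.6,-52.5,0],-0.04],
    [1,[12.6,-52.5,0],-0.04],
    [1,[12.6,-52.5,0],-0.04],
    [1,[0,0,-20],0],
    [1,[0,0,-27],0],
    [1,[0,0,-12],0],
    [1,[0,0,0],0]
  ]
}}

```text
clock: 14.3
ee_pos: [516.1, -340.4, 39.5]
eef_rot: [-0.001, 0.025, 1.0, 0.0]
force: [0.2, 0.1, -0.7]
grip_width: 21.4
```

Request:
{"op": "move_arm", "data": {
  "rows": [
    [0,[0,0,0],0],
    [0,[0,0,0],0],
    [0,[0,0,30],0],
    [0,[0,0,30],0],
    [-0.2,[-20,45,0],0.13],
    [-0.2,[-20,45,0],0.13],
    [-0.2,[-20,45,0],0.13],
    [-0.2,[-20,45,0],0.13],
    [-0.2,[0,0,0],0.07],
    [-0.2,[0,0,0],0]
  ]
}}

```text
clock: 15.55
ee_pos: [436.7, -161.0, 101.2]
eef_rot: [0.001, -0.267, 0.964, -0.001]
force: [0.7, 0.4, 0.6]
grip_width: 55.8
```

```bash
python3 - <<'E'
from h import *
print(ctrl.sense()["ee_pos"])
im={n:cap(n,"4") for n in P}
for n,L in ingots(im).items():
    print(n)
    for l in L: print(*l)
save(im["top"],"pics/top4c.png",(190,150,390,250),4)
save(im["side"],"pics/side4c.png",(190,170,330,310),4)
E
```

```text
[ 436.70885695 -161.03236707  101.15012558]
side
[231.5 248.5] [ 437.5 -158.5] 36.875 0.42 [33. 26.] 24
[256.4 272. ] [ 519.  -277.2] 32.625 3.13 [28. 20.] 1
[258.  281.4] [ 520.  -318.3] 87.6875 1.41 [54. 28.] 82
top
[348.4 199.5] [ 521.3 -334.1] 75.375 1.21 [47. 30.] 78
[337.  198.3] [ 526.4 -291.9] 17.1875 0.55 [17. 17.] 84
```

View pics/side4c.png

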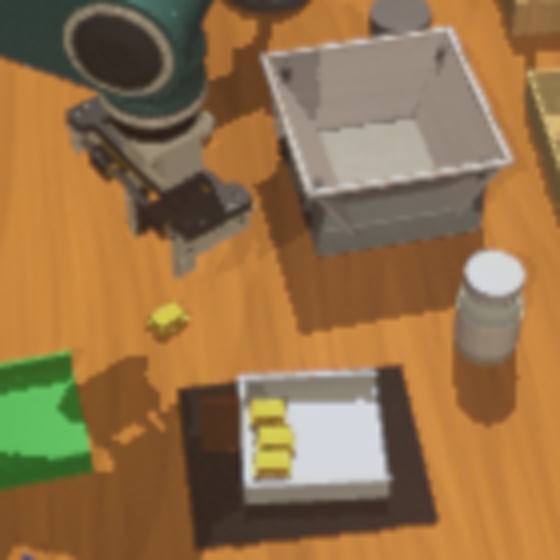

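The side view shows three ingots lying in the back of the tray, with the last at crop (168,319), under the gripper.

Request:
{"op": "move_arm", "data": {
  "rows": [
    [-0.2,[0.5,-1,-45],0],
    [-0.2,[0,0,-38],0],
    [-0.2,[0,0,-12.5],0],
    [-0.2,[0,0,0],0],
    [1,[0,0,0],0],
    [1,[0,0,0],0],
    [1,[0,0,0],0],
    [1,[0,0,0],0],
    [1,[0,0,0],0]
  ]
}}

```text
clock: 16.77
ee_pos: [437.2, -162.3, 5.1]
eef_rot: [0.0, -0.267, 0.964, -0.0]
force: [-1.5, 1.2, 4.4]
grip_width: 21.2
```

Request:
{"op": "move_arm", "data": {
  "rows": [
    [1,[0,0,45],0],
    [1,[0,0,50],0],
    [1,[30,-38.5,0],-0.148],
    [1,[30,-38.5,0],-0.148],
    [1,[30,-38.5,0],-0.148],
    [1,[30,-38.5,0],-0.148],
    [1,[0,0,-20],0],
    [1,[0,0,-27],0],
    [1,[0,0,-12],0],
    [1,[0,0,0],0],
    [0,[0,0,0],0],
    [0,[0,0,0],0]
  ]
}}

```text
clock: 18.27
ee_pos: [557.4, -316.4, 42.0]
eef_rot: [0.001, 0.026, 1.0, -0.0]
force: [-0.6, -0.0, 0.4]
grip_width: 36.6
```

Request:
{"op": "move_arm", "data": {
  "rows": [
    [-0.1,[0,0,50],0],
    [-0.2,[0,0,50],0],
    [-0.2,[-30,0,0],0],
    [-0.2,[-54,4,0],0],
    [-0.2,[0,0,0],0]
  ]
}}

```text
clock: 18.9
ee_pos: [471.0, -312.2, 141.9]
eef_rot: [0.001, 0.027, 1.0, -0.001]
force: [0.8, -0.3, -0.0]
grip_width: 55.7
```

```bash
python3 - <<'E'
from h import *
print(ctrl.sense()["ee_pos"])
im={n:cap(n,"5") for n in P}
for n,L in ingots(im).items():
    print(n)
    for l in L: print(*l)
save(im["side"],"pics/side5c.png",(190,170,330,310),5)
E
```

```text
[ 470.95949061 -312.1821418   141.8610674 ]
side
[256.3 272. ] [ 518.9 -277.2] 32.9375 3.13 [21. 28.] 89
[258.  281.4] [ 520.  -318.2] 89.5625 1.46 [53. 29.] 85
[268.  278.7] [ 556.8 -310.7] 28.125 0.15 [31. 19.] 2
top
[344.3 189.4] [ 559.8 -321.1] 38.8125 2.99 [21. 29.] 87
```

View pics/side5c.png

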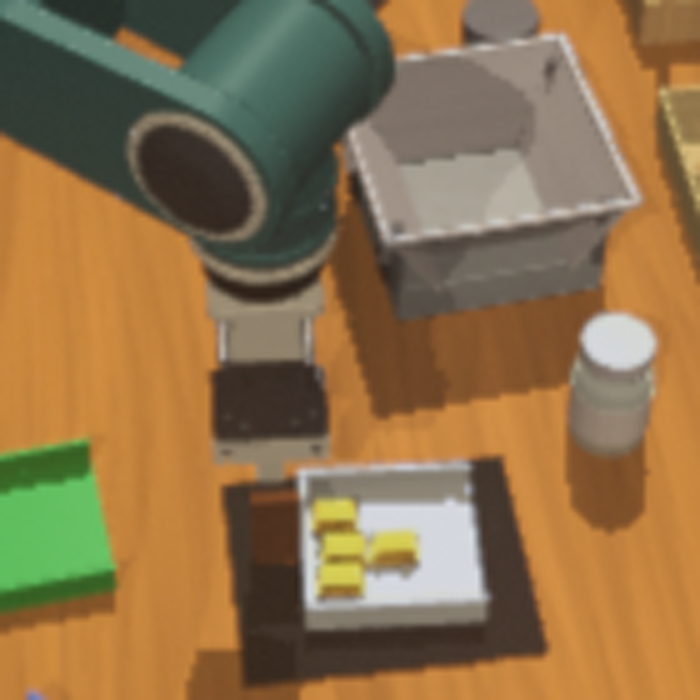

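All four ingots are in the tray. I'll grip the fin now.

Request:
{"op": "move_arm", "data": {
  "rows": [
    [-0.2,[2.5,0,-50],0],
    [-0.2,[0,0,-35],0],
    [-0.2,[0,0,-17.5],0],
    [-0.2,[0,0,0],0],
    [1,[0,0,0],0],
    [1,[0,0,0],0],
    [1,[0,0,0],0],
    [1,[0,0,0],0],
    [1,[0,0,0],0]
  ],
  "force": 60
}}

```text
clock: 20.12
ee_pos: [475.5, -312.2, 38.3]
eef_rot: [0.0, 0.026, 1.0, -0.0]
force: [0.6, 1.9, 0.9]
grip_width: 10.4
```

Request:
{"op": "move_arm", "data": {
  "rows": [
    [1,[0,0,0],0],
    [1,[0,0,3],0],
    [1,[0,0,5],0],
    [1,[0,0,7],0],
    [1,[0,0,0],0],
    [1,[0,0,0],0]
  ]
}}

```text
clock: 20.88
ee_pos: [475.4, -312.2, 53.2]
eef_rot: [-0.0, 0.026, 1.0, 0.0]
force: [1.1, 0.8, -5.5]
grip_width: 9.6
```

```bash
python3 - <<'E'
from h import *
s=ctrl.sense();print(s["ee_pos"],s["grip_width"],s["force"],s["moment"])
im=cap("side","6")
save(im,"pics/side6c.png",(210,230,320,310),7)
E
```

```text
[ 475.43215684 -312.15674991   53.1849116 ] 9.570410487186946 [ 1.14070525  0.82777657 -5.47583499] [ 0.13716164  0.30027672 -0.0288567 ]
```

View pics/side6c.png

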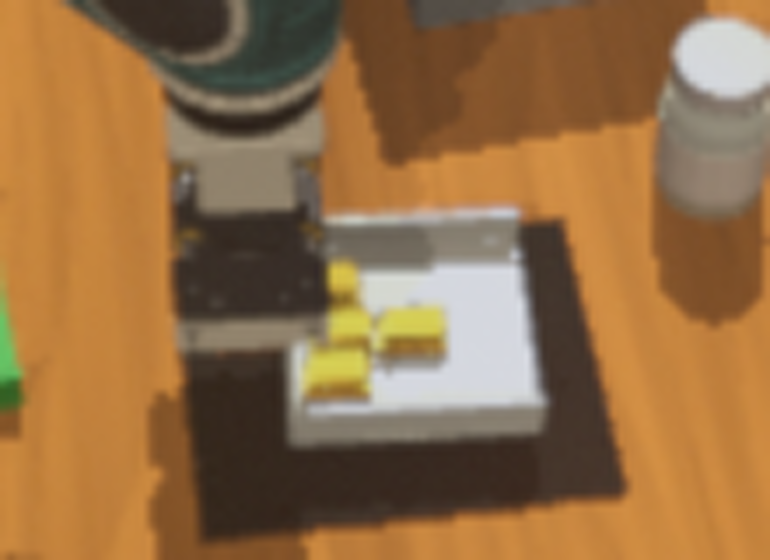

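The load (5.5 N) is off the mat and the tray hangs level. I'll raise it and carry it sideways to the hopper's near rim.

Request:
{"op": "move_arm", "data": {
  "rows": [
    [1,[0,0,10],0],
    [1,[0,0,18],0],
    [1,[0,0,20],0],
    [1,[0,0,20],0],
    [1,[0,0,20],0],
    [1,[0,0,18],0],
    [1,[0,0,10],0],
    [1,[0,0,0],0]
  ]
}}

```text
clock: 21.92
ee_pos: [475.6, -312.3, 169.8]
eef_rot: [0.0, 0.026, 1.0, -0.0]
force: [-1.0, 0.1, -5.6]
grip_width: 9.6
```

Request:
{"op": "move_arm", "data": {
  "rows": [
    [1,[0,8,0],0.01],
    [1,[0,16,0],0.01],
    [1,[0,24,0],0.014],
    [1,[0,28,0],0.014],
    [1,[0,28,0],0.014],
    [1,[0,28,0],0.014],
    [1,[0,28,0],0.014],
    [1,[0,28,0],0.014],
    [1,[0,28,0],0.014],
    [1,[0,28,0],0.014],
    [1,[0,24,0],0.014],
    [1,[0,13,0],0.002]
  ]
}}

```text
clock: 23.42
ee_pos: [474.9, -29.2, 169.2]
eef_rot: [0.0, -0.049, 0.999, 0.0]
force: [-0.3, 0.1, -5.3]
grip_width: 9.5
```

Request:
{"op": "move_arm", "data": {
  "rows": [
    [1,[0,8,0],0],
    [1,[0,0,0],0],
    [1,[0,0,0],0]
  ]
}}

```text
clock: 23.8
ee_pos: [475.5, -23.6, 169.2]
eef_rot: [-0.0, -0.048, 0.999, -0.0]
force: [-0.1, -0.3, -3.9]
grip_width: 10.0
```

```bash
python3 - <<'E'
from h import *
s=ctrl.sense();print(s["ee_pos"],s["eef_rot"],s["grip_width"],s["force"],s["moment"])
im={n:cap(n,"7") for n in P}
save(im["side"],"pics/side7c.png",(200,130,340,250),5)
save(im["top"],"pics/top7c.png",(210,100,350,240),4)
E
```

```text
[475.45902173 -23.6306338  169.18843996] [-5.34563109e-05 -4.78340309e-02  9.98855294e-01 -6.79233345e-05] 9.989095441066485 [-0.07543234 -0.29305016 -3.90836678] [-1.60627343e-02  3.00357335e-01  9.06750663e-05]
```

View pics/side7c.png

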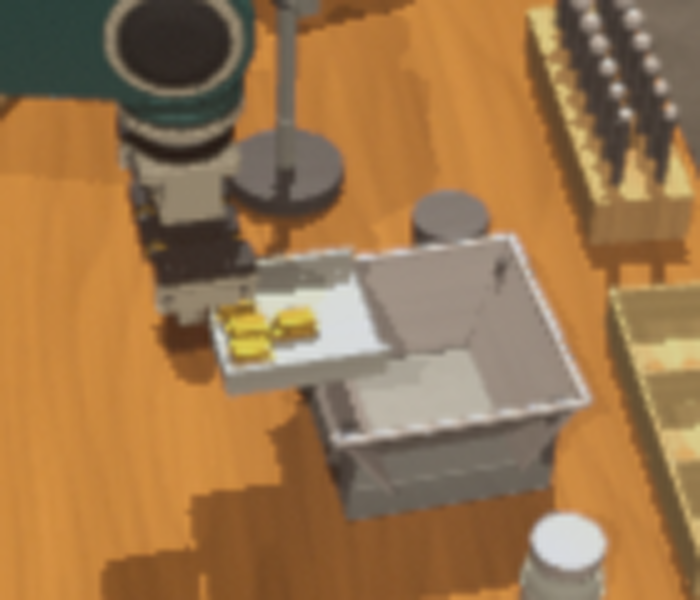

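View pics/top7c.png

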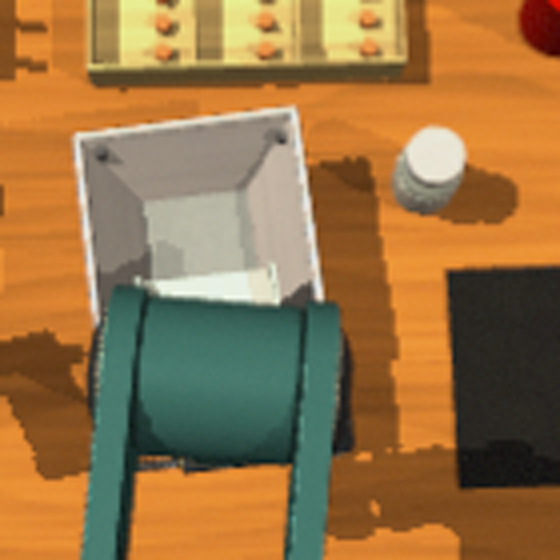

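The tray is aligned over the near rim with all the ingots in it. I'll lower it to the rim and ease the grip.

Request:
{"op": "move_arm", "data": {
  "rows": [
    [1,[1,0,-8],0],
    [1,[1,0,-9],0],
    [1,[0,0,-5],0],
    [1,[0,0,-2],0],
    [1,[0,0,0],0]
  ]
}}

```text
clock: 24.52
ee_pos: [477.6, -23.2, 145.5]
eef_rot: [0.0, -0.048, 0.999, -0.0]
force: [1.0, -0.3, -4.8]
grip_width: 9.6
```

Request:
{"op": "move_arm", "data": {
  "rows": [
    [1,[0,0,0],0],
    [1,[0,0,0],0],
    [1,[0,0,0],0],
    [1,[0,0,0],0]
  ],
  "force": 12
}}

```text
clock: 25.02
ee_pos: [477.6, -23.2, 145.4]
eef_rot: [0.0, -0.048, 0.999, -0.0]
force: [0.5, -0.4, -1.5]
grip_width: 10.0
```

```bash
python3 - <<'E'
from h import *
s=ctrl.sense();print(s["ee_pos"],s["grip_width"],s["force"],s["moment"])
im=cap("side","8");save(im,"pics/side8c.png",(200,130,340,250),5)
E
```

```text
[477.56371542 -23.20689748 145.37834135] 9.995262047516645 [ 0.48752097 -0.37589697 -1.46081425] [-0.08056086  0.02639752 -0.02226624]
```

View pics/side8c.png

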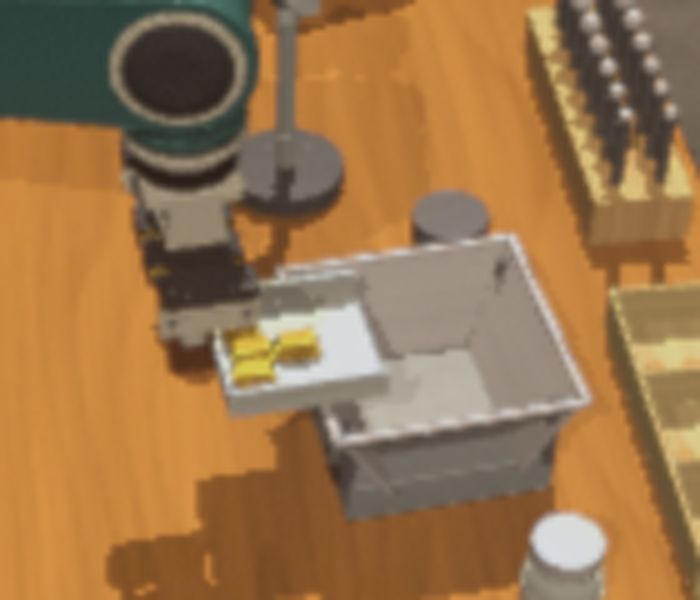

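The tray now rests on the rim and pivots in the pinch: Fz dropped to -1.5 N and the moment to about 0. I'll lift the handle along the arc.

Request:
{"op": "move_arm", "data": {
  "rows": [
    [1,[5.6,0.5,7.4],0],
    [1,[5.7,0.6,7.1],0],
    [1,[5.7,0.6,6.9],0],
    [1,[7.2,0.7,5.9],0],
    [1,[7.3,0.7,5.5],0],
    [1,[7.5,0.7,5],0],
    [1,[0,0,0],0],
    [1,[0,0,0],0]
  ]
}}

```text
clock: 26.08
ee_pos: [516.3, -19.4, 182.7]
eef_rot: [-0.0, -0.048, 0.999, 0.0]
force: [-0.7, -0.2, -5.6]
grip_width: 9.9
```

```bash
python3 - <<'E'
from h import *
s=ctrl.sense();print(s["ee_pos"],s["grip_width"],s["force"],s["moment"])
im=cap("side","9");save(im,"pics/side9c.png",(200,130,340,250),5)
E
```

```text
[516.30986792 -19.39277959 182.74042273] 9.904006618424635 [-0.67176111 -0.18598203 -5.56065418] [0.01676863 0.21889404 0.01823516]
```

View pics/side9c.png

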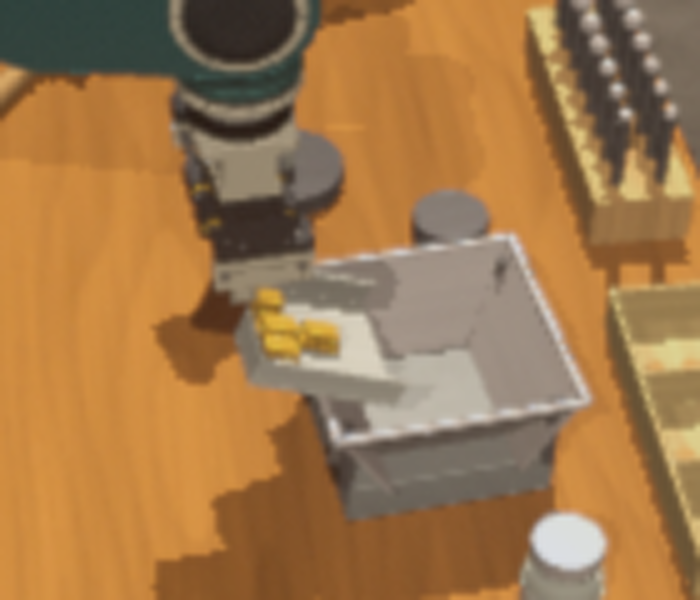

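Request:
{"op": "move_arm", "data": {
  "rows": [
    [1,[0,0,0],0],
    [1,[0,0,0],0],
    [1,[0,0,0],0],
    [1,[0,0,0],0]
  ],
  "force": 7
}}

```text
clock: 26.62
ee_pos: [516.5, -19.4, 183.1]
eef_rot: [0.0, -0.048, 0.999, -0.0]
force: [0.7, 0.0, -4.4]
grip_width: 9.9
```

```bash
python3 - <<'E'
from h import *
s=ctrl.sense();print(s["ee_pos"],s["grip_width"],s["force"],s["moment"])
im=cap("side","10");save(im,"pics/side10c.png",(200,130,340,250),5)
E
```

```text
[516.45196604 -19.41053226 183.06166492] 9.921012537244659 [ 0.67622828  0.01831591 -4.42732839] [ 0.00547071  0.00819293 -0.00376642]
```

View pics/side10c.png

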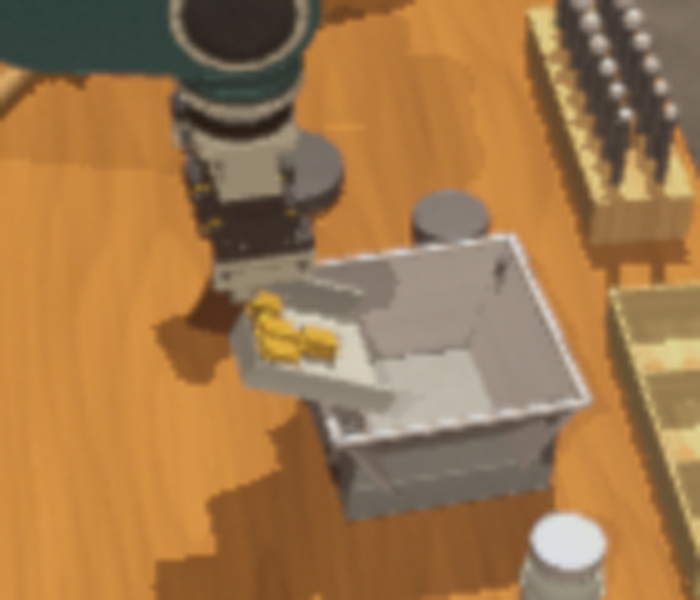

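The tray is at about 30° and the ingots aren't sliding yet. Tilting further.

Request:
{"op": "move_arm", "data": {
  "rows": [
    [1,[8.2,0.8,4.2],0],
    [1,[8.4,0.8,3.4],0],
    [1,[8.6,0.8,2.4],0],
    [1,[9,0.9,2],0],
    [1,[9,0.9,1],0],
    [1,[0,0,0],0],
    [1,[0,0,0],0],
    [1,[0,0,0],0]
  ]
}}

```text
clock: 27.68
ee_pos: [559.5, -15.2, 196.1]
eef_rot: [0.0, -0.048, 0.999, -0.0]
force: [-0.2, -0.7, -1.6]
grip_width: 10.2
```

```bash
python3 - <<'E'
from h import *
s=ctrl.sense();print(s["ee_pos"],s["grip_width"],s["force"],s["moment"])
im=cap("side","11");save(im,"pics/side11c.png",(200,130,340,250),5)
E
```

```text
[559.48153968 -15.23654168 196.06753412] 10.236936679982103 [-0.20021024 -0.73741569 -1.56745439] [0.07430667 0.00616389 0.04578168]
```

View pics/side11c.png

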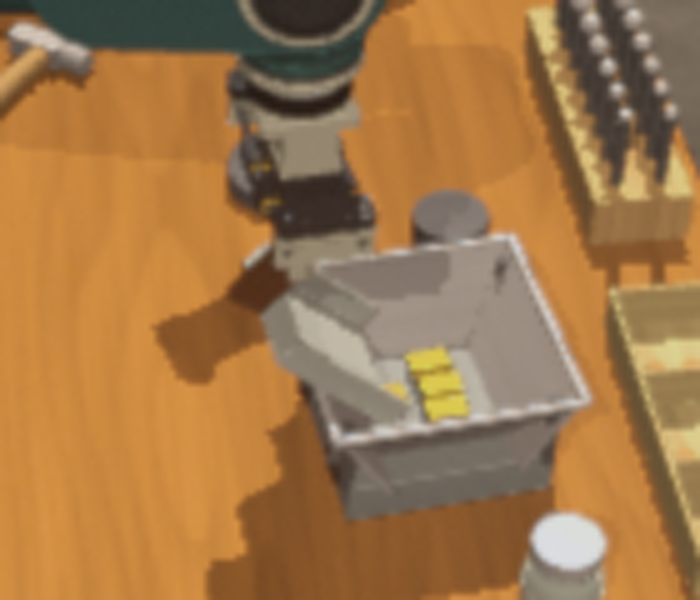

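Three ingots lie on the hopper floor and the fourth shows just past the pouring edge. I'll level the tray back over the rim.

Request:
{"op": "move_arm", "data": {
  "rows": [
    [1,[-9,-0.9,-1],0],
    [1,[-9,-0.9,-2],0],
    [1,[-8.6,-0.8,-2.4],0],
    [1,[-8.4,-0.8,-3.4],0],
    [1,[-8.2,-0.8,-4.2],0],
    [1,[-7.5,-0.7,-5],0],
    [1,[-7.3,-0.7,-5.5],0],
    [1,[-7.2,-0.7,-5.9],0],
    [1,[-5.7,-0.6,-6.9],0],
    [1,[-5.7,-0.6,-7.1],0],
    [1,[-5.6,-0.5,-7.4],0],
    [1,[0,0,0],0]
  ]
}}

```text
clock: 29.22
ee_pos: [476.9, -23.2, 144.5]
eef_rot: [-0.001, -0.048, 0.999, 0.0]
force: [-0.3, -0.3, -2.1]
grip_width: 10.0
```

```bash
python3 - <<'E'
from h import *
s=ctrl.sense();print(s["ee_pos"],s["grip_width"],s["force"],s["moment"])
im={n:cap(n,"12") for n in P};save(im["side"],"pics/side12c.png",(200,130,340,250),5)
save(im["top"],"pics/top12c.png",(210,100,350,240),4)
E
```

```text
[476.87093804 -23.23448091 144.51220708] 9.977854060587443 [-0.28941866 -0.2692854  -2.12341842] [ 0.04204087  0.06113541 -0.02494867]
```

View pics/side12c.png

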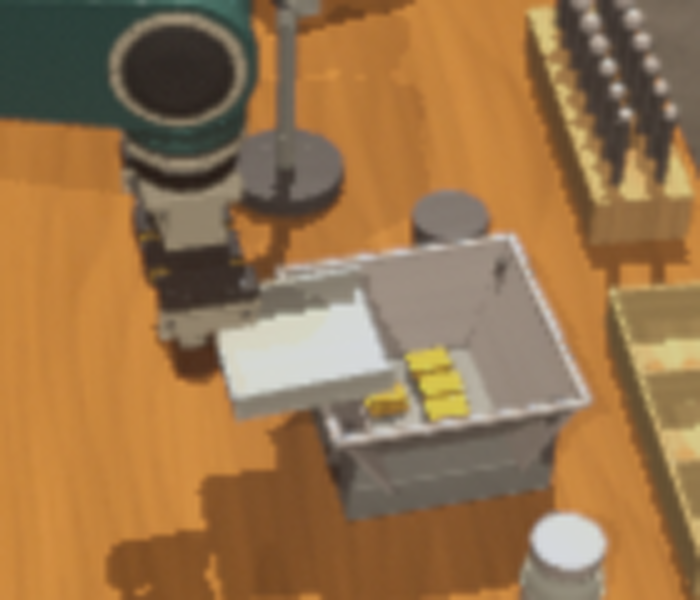

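View pics/top12c.png

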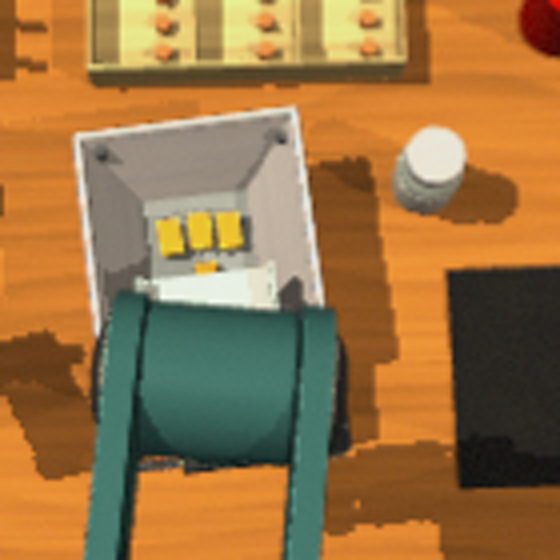

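The hopper holds all four ingots (side crop: (430,357), (438,380), (445,402), (387,400)), and the tray is empty and level. I'll regrip it firmly and carry it back.

Request:
{"op": "move_arm", "data": {
  "rows": [
    [1,[0,0,0],0],
    [1,[0,0,0],0],
    [1,[0,0,10],0],
    [1,[0,0,16],0],
    [1,[0,-10,4],0],
    [1,[0,-20,0],0],
    [1,[-1,-35,0],-0.01],
    [1,[-1,-35,0],-0.01],
    [1,[-1,-35,0],-0.01],
    [1,[-1,-35,0],-0.01],
    [1,[-1,-35,0],-0.01],
    [1,[-1,-35,0],-0.01]
  ],
  "force": 60
}}

```text
clock: 30.82
ee_pos: [471.1, -265.0, 175.5]
eef_rot: [0.0, -0.018, 1.0, -0.0]
force: [-0.7, 0.6, -1.1]
grip_width: 9.2
```

Request:
{"op": "move_arm", "data": {
  "rows": [
    [1,[-1,-30,0],-0.01],
    [1,[-1,-22,0],-0.009],
    [1,[-1,-10.7,0],0],
    [1,[0,0,-30],0],
    [1,[0,0,-40],0],
    [1,[0,0,-30],0],
    [1,[0,0,-10],0],
    [1,[0,0,0],0],
    [1,[0,0,0],0]
  ]
}}

```text
clock: 31.95
ee_pos: [469.1, -326.3, 66.8]
eef_rot: [0.001, -0.009, 1.0, -0.001]
force: [-0.2, 0.5, -1.3]
grip_width: 10.1
```

```bash
python3 - <<'E'
from h import *
s=ctrl.sense();print(s["ee_pos"],s["eef_rot"],s["grip_width"],s["force"],s["moment"])
im={n:cap(n,"13") for n in P};save(im["side"],"pics/side13c.png",(215,235,315,310),8)
save(im["top"],"pics/top13c.png",(310,145,380,220),8)
E
```

```text
[ 469.07531099 -326.26549158   66.80855797] [ 7.82898306e-04 -8.67646249e-03  9.99961875e-01 -5.96314272e-04] 10.147233456941509 [-0.15408824  0.50384708 -1.29483251] [0.01492761 0.12325267 0.00829206]
```

View pics/side13c.png

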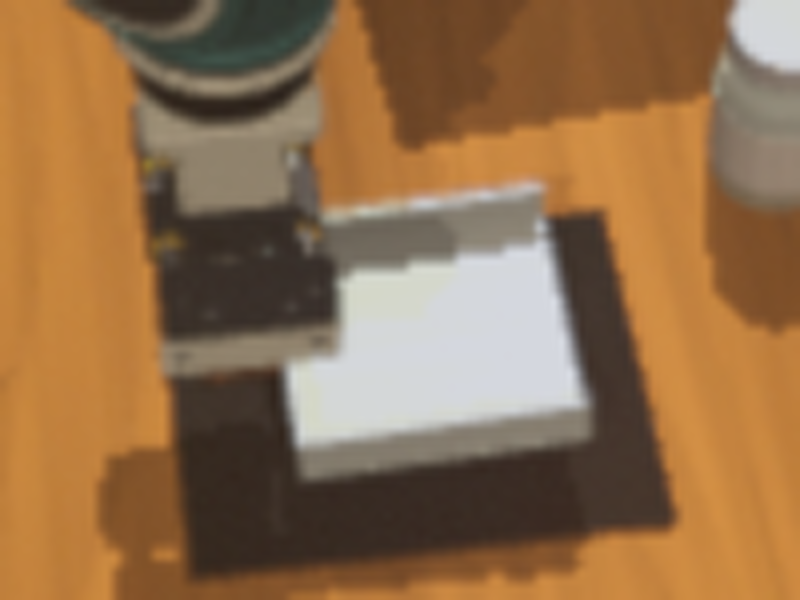

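View pics/top13c.png

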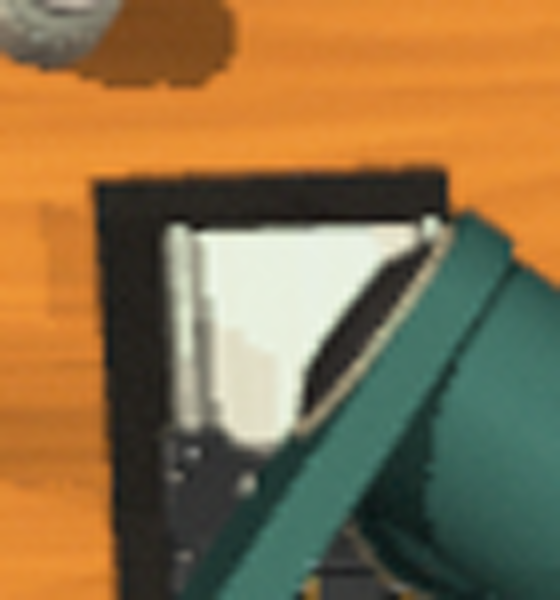

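```bash
python3 - <<'E'
from h import *
T=lambda p,o:np.array(p)/8+np.array(o)-.5
S=(215,235);O=(310,145)
for z in(52,55,58.5,62):
    o=[("side",T((540,185),S),(62,59,z)),("side",T((590,408),S),(62,-59,z)),("side",T((297,447),S),(-62,-59,z)),("top",T((178,228),O),(62,59,z)),("top",T((432,220),O),(62,-59,z))]
    print(z,*[np.round(v,3) for v in fit(o)],fit(o[:3])[0],fit(o[3:])[0])
E
```

```text
52 [ 5.5244e+02 -3.2323e+02  1.2000e-02] 0.782 [ 5.52040683e+02 -3.20136920e+02  3.12365738e-02] [ 5.53018772e+02 -3.27488035e+02  1.44520367e-02]
55 [ 5.51955e+02 -3.24256e+02  1.70000e-02] 0.562 [ 5.51631884e+02 -3.22252331e+02  3.14297863e-02] [ 5.52383127e+02 -3.26789275e+02  1.45491144e-02]
58.5 [ 5.51392e+02 -3.25450e+02  2.30000e-02] 0.35 [ 5.51154968e+02 -3.24720223e+02  3.16562711e-02] [ 5.51641549e+02 -3.25974094e+02  1.46629824e-02]
62 [ 5.50830e+02 -3.26641e+02  2.90000e-02] 0.307 [ 5.50678070e+02 -3.27188022e+02  3.18839171e-02] [ 5.50899980e+02 -3.25158956e+02  1.47775147e-02]
```

Request:
{"op": "move_arm", "data": {
  "rows": [
    [1,[-3,0.5,-10],0],
    [1,[-2.5,0.5,-10],0],
    [1,[0,0,-5],0],
    [1,[0,0,-2],0],
    [1,[0,0,-1],0],
    [1,[0,0,0],0]
  ]
}}

```text
clock: 32.8
ee_pos: [465.3, -325.0, 41.6]
eef_rot: [0.003, -0.009, 1.0, -0.001]
force: [-2.1, 15.1, 44.8]
grip_width: 9.5
```

It touched down a little early, with 45 N on the tray. I'll back off 2 mm and ease the grip so it settles.

Request:
{"op": "move_arm", "data": {
  "rows": [
    [1,[0,0,2],0],
    [1,[0,0,0],0],
    [1,[0,0,0],0]
  ],
  "force": 4
}}

```text
clock: 33.17
ee_pos: [463.2, -325.2, 39.4]
eef_rot: [0.001, -0.009, 1.0, -0.0]
force: [1.6, -1.0, 4.6]
grip_width: 9.7
```

Request:
{"op": "move_arm", "data": {
  "rows": [
    [0.6,[0,0,0],0],
    [0.2,[0,0,0],0],
    [0,[0,0,0],0],
    [0,[0,0,30],0],
    [0,[0,0,50],0],
    [0,[-20,30,50],0],
    [0,[-20,50,50],0],
    [0,[-20,50,40],0],
    [0,[0,0,0],0]
  ]
}}

```text
clock: 34.3
ee_pos: [407.4, -204.3, 252.6]
eef_rot: [0.003, -0.01, 1.0, -0.001]
force: [0.4, 0.2, -0.6]
grip_width: 46.6
```

```bash
python3 - <<'E'
from h import *
s=ctrl.sense();print(s["ee_pos"],s["grip_width"],s["force"])
im={n:cap(n,"14") for n in P};save(im["side"],"pics/side14c.png",(225,250,305,310),8)
save(im["top"],"pics/top14c.png",(310,155,380,230),8)
E
```

```text
[ 407.35293645 -204.3130135   252.63589205] 46.640420783473786 [ 0.36949113  0.19661713 -0.56043386]
```

View pics/side14c.png

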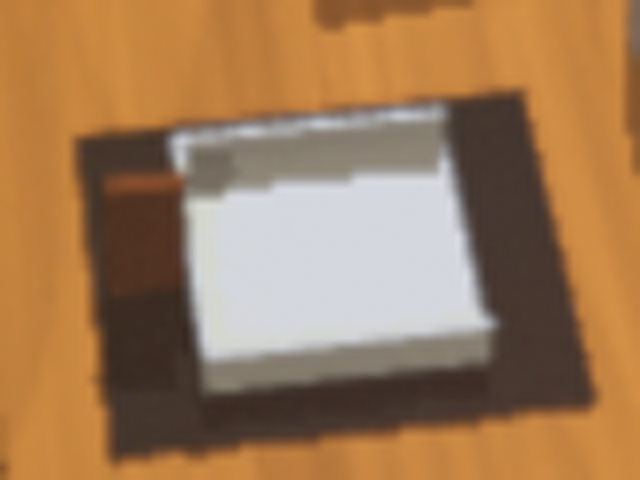

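View pics/top14c.png

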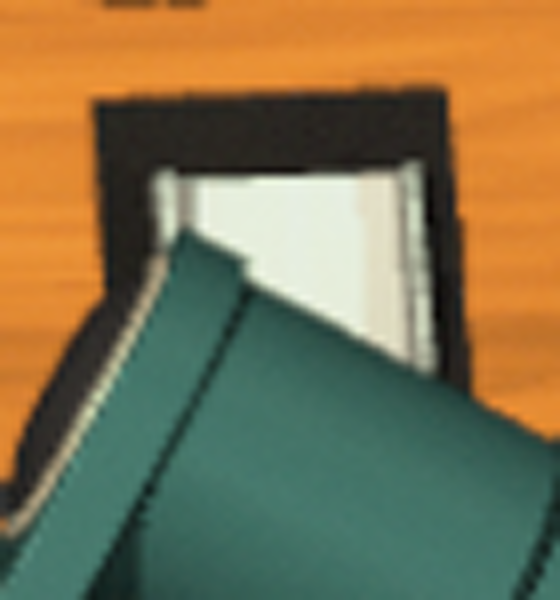

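```bash
python3 - <<'E'
from h import *
T=lambda p,o:np.array(p)/8+np.array(o)-.5
S=(225,250);O=(310,155);z=30
o=[("side",T((443,106),S),(62,59,z)),("side",T((495,325),S),(62,-59,z)),("side",T((205,357),S),(-62,-59,z)),("side",T((173,133),S),(-62,59,z)),("top",T((152,173),O),(62,59,z)),("top",T((422,165),O),(62,-59,z))]
print(fit(o),fit(o[:4]),fit(o[4:]))
# lamp refine
im=cv2.imread("pics/side14.png");save(im,"pics/lamp_s.png",(215,90,295,180),6)
im=cv2.imread("pics/top14.png");save(im,"pics/lamp_t.png",(120,135,210,225),6)
for q in("lamp_beam","lamp_grip","lamp_swivel"):
    for n in P: print(q,n,[(round(d["p"],2),np.round(d["point"],1)) for d in ctrl.landmark_of(n,q)[:2]])
E
```

```text
(array([ 5.46186791e+02, -3.22716342e+02,  1.55414454e-02]), np.float64(0.44580688106740146)) (array([ 5.46332590e+02, -3.22048497e+02,  2.16856217e-02]), np.float64(0.1269720015996377)) (array([ 5.45944752e+02, -3.23370801e+02,  9.69718460e-03]), np.float64(0.6884067975494147))
lamp_beam side [(0.79, array([254.3, 116.9]))]
lamp_beam top [(0.77, array([150. , 172.9])), (0.62, array([150.5, 189.1]))]
lamp_grip side [(0.98, array([246.5, 110.9]))]
lamp_grip top [(0.9, array([151.8, 187.3]))]Traceback (most recent call last):
  File "<stdin>", line 10, in <module>
ValueError: it knows: bench_block, flux_jar, hammer, hopper, hopper_mouth, ingot0_mid, ingot1_mid, ingot2_mid, ingot3_mid, ingot4_mid, ingot5_mid, lamp_beam, lamp_grip, mat, tray, tray_handle, tray_spout
```

View pics/lamp_s.png

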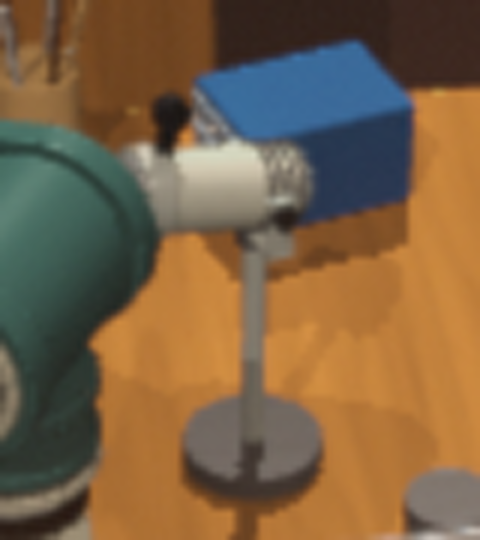

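View pics/lamp_t.png

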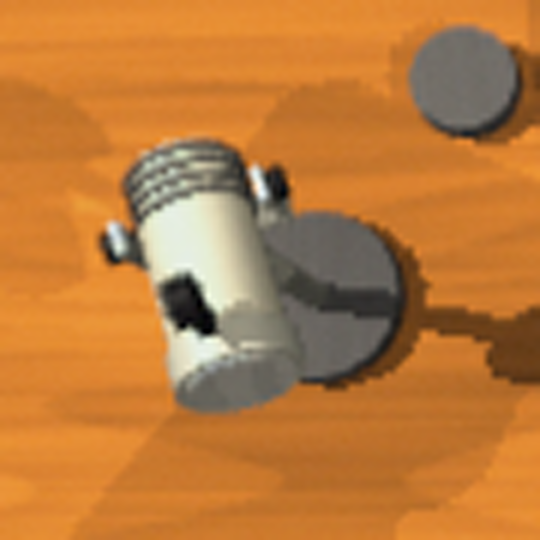

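```bash
python3 - <<'E'
from h import *
t=lambda p:np.array(p)/6+np.array((120,135))-.42
s=lambda p:np.array(p)/6+np.array((215,90))-.42
a=onz("top",t((112,243)),250);b=onz("top",t((278,185)),250);m=(a+b)/2
print("screws",a,b,m,np.linalg.norm(a-b),"yaw",np.arctan2((b-a)[1],(b-a)[0])-np.pi/2, np.arctan2((a-b)[1],(a-b)[0])-np.pi/2)
print("foot top",onz("top",t((315,297)),12),"side",onz("side",s((252,446)),12))
print("knob tri",tri(s((171,110)),t((188,303))))
print("post side base",onz("side",s((252,440)),12),"post top side @z215",onz("side",s((257,250)),215))
# full model fit: beam xy, yaw, tilt ; obs screws + knob + foot
def W(p,l):
    return p[:2].tolist()+[250]+np.zeros(3) if 0 else np.r_[p[0],p[1],250]+R.from_euler("ZY",[p[2],p[3]]).apply(l)
obs=[("top",t((112,243)),(0,-50,0)),("top",t((278,185)),(0,50,0)),("top",t((188,303)),(80,0,66)),("side",s((171,110)),(80,0,62)),("side",s((290,215)),(0,50,0))]
def f(p):
    r=[proj(n,W(p,l))[0]-u for n,u,l in obs]
    for n,u in(("top",t((315,297))),("side",s((252,446)))): r.append(proj(n,np.r_[p[:2],12])[0]-u)
    return np.concatenate(r)
best=min((least_squares(f,[588,338,y,0.]) for y in(-2.6,-1.9)),key=lambda o:o.cost)
print(best.x,np.round(best.fun,1))
h=np.array([664.5,-4.6,110]);d=h-np.r_[best.x[:2],250]
ty=np.arctan2(d[1],d[0]);tt=np.arctan2(-d[2],np.hypot(*d[:2]));print("target",ty,tt)
print("knob now",W(best.x,(80,0,62)),"knob goal",W(np.r_[best.x[:2],ty,tt],(80,0,62)))
E
```

```text
screws [577.54591545 373.22413454 250.        ] [606.83289893 285.77839796 250.        ] [592.18940719 329.50126625 250.        ] 92.21976060874607 yaw -2.8184183024744716 0.323174351115322
foot top [591.33148251 330.86373103  12.        ] side [590.03367566 330.59257427  12.        ]
knob tri [529.20692949 302.33311578 335.07703042]
post side base [590.88269443 337.93001093  12.        ] post top side @z215 [589.30126742 302.78015995 215.        ]
[ 5.91767889e+02  3.29856015e+02 -2.78377320e+00 -1.98329354e-01] [-1.1  1.   0.9 -0.8 -1.  -0.2  0.   1.2 -0.2  1.3  0.3 -0.1  0.4  0.1]
target -1.3566663190111554 0.3882667584910902
knob now [529.74601244 306.6650797  326.54715802] knob goal [612.49012063 234.56557171 277.09835065]
```

The tray now stands at (546,-323) against the mat centre (546,-324). In the lamp crops the knob is at side (171,110) and top (188,303), giving roughly (530,305,328), with lamp yaw -2.78. I'll use the half-turned grasp because of joint 6's range, and rise first.

Request:
{"op": "move_arm", "data": {
  "rows": [
    [0,[0,0,60],-0.18],
    [0,[0,0,60],-0.18],
    [0,[0,40,27.4],-0.18],
    [0,[10,45,0],-0.18],
    [0,[10,45,0],-0.18],
    [0,[10,45,0],-0.18],
    [0,[10,45,0],-0.18],
    [0,[10,45,0],-0.18],
    [0,[10,45,0],-0.18],
    [0,[10,45,0],-0.18],
    [0,[10,45,0],-0.18],
    [0,[10,45,0],-0.18]
  ],
  "force": 25
}}

```text
clock: 36.1
ee_pos: [497.0, 233.4, 395.2]
eef_rot: [-0.0, 0.873, 0.488, -0.001]
force: [0.4, -0.5, 1.0]
grip_width: 46.9
```

Request:
{"op": "move_arm", "data": {
  "rows": [
    [-0.1,[13,26,0],-0.18],
    [-0.1,[15,26,0],-0.18],
    [-0.1,[5,12,0],-0.18],
    [-0.1,[0,0,0],-0.104],
    [-0.1,[0,0,0],0],
    [-0.1,[0,0,0],0]
  ]
}}

```text
clock: 36.85
ee_pos: [529.5, 295.8, 395.9]
eef_rot: [0.0, 0.982, 0.191, -0.0]
force: [-0.5, -0.6, -0.7]
grip_width: 51.1
```

```bash
python3 - <<'E'
from h import *
s=ctrl.sense();print(s["ee_pos"],s["eef_rot"],s["joint_pos"],s["force"])
q=s["eef_rot"];print("jaw",R.from_quat([q[1],q[2],q[3],q[0]]).apply([0,1,0]))
im={n:cap(n,"15") for n in P};save(im["side"],"pics/lamp_s2.png",(205,70,295,170),6)
save(im["top"],"pics/lamp_t2.png",(110,125,210,225),6)
E
```

```text
[529.47479285 295.80639646 395.86437926] [ 1.15161236e-04  9.81536125e-01  1.91276421e-01 -3.90124400e-04] [ 4.67430190e-01 -2.43446529e-02  1.30241665e+00 -1.02590217e-05
  1.86433413e+00  1.65329869e+00] [-0.4679167  -0.56739708 -0.71899739]
jaw [ 3.75489524e-01 -9.26826635e-01  7.68266290e-05]
```

View pics/lamp_s2.png

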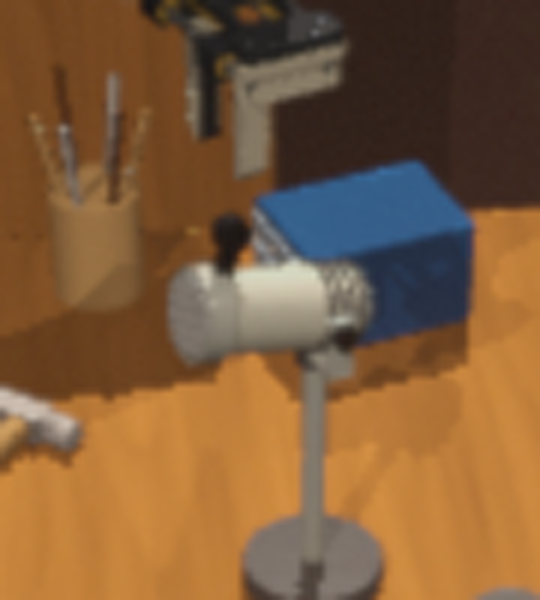

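View pics/lamp_t2.png

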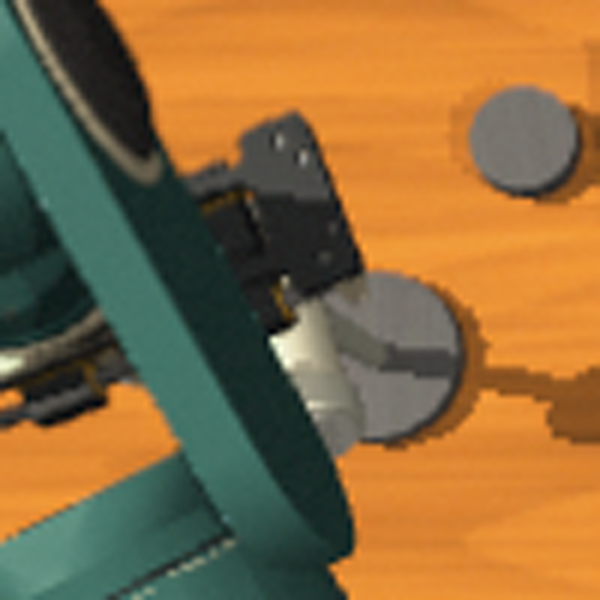

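```bash
python3 - <<'E'
from h import *
c=lambda p:(proj("side",p)[0]+.42-[205,70])*6
print("tcp",c((529.5,295.8,395.9)),"knob model",c((529.7,306.7,326.5)),"A",c((530,305,330)),c((530,302,335)))
E
```

```text
tcp [230.59594175 156.12993516] knob model [231.02847734 237.46374846] A [231.61316907 234.35203979] [231.90358718 230.36710754]
```

The calibration check matches: the model's knob projects to (231,237) and I see it at (232,238). Lowering onto it.

Request:
{"op": "move_arm", "data": {
  "rows": [
    [-0.1,[0,6,0],-0.028],
    [-0.1,[0.2,5,0],0],
    [-0.1,[0,0,-35],0],
    [-0.1,[0,0,-32],0],
    [-0.1,[0,0,-20],0],
    [-0.1,[0,0,0],0]
  ]
}}

```text
clock: 37.7
ee_pos: [529.0, 307.1, 308.4]
eef_rot: [0.0, 0.984, 0.177, -0.001]
force: [0.6, -0.4, 0.5]
grip_width: 50.8
```

```bash
python3 - <<'E'
from h import *
s=ctrl.sense();print(s["ee_pos"],s["force"])
im=cap("side","16");save(im,"pics/lamp_s3.png",(205,70,295,170),6)
E
```

```text
[529.04602625 307.09323413 308.41387258] [ 0.60043828 -0.4096934   0.46503346]
```

View pics/lamp_s3.png

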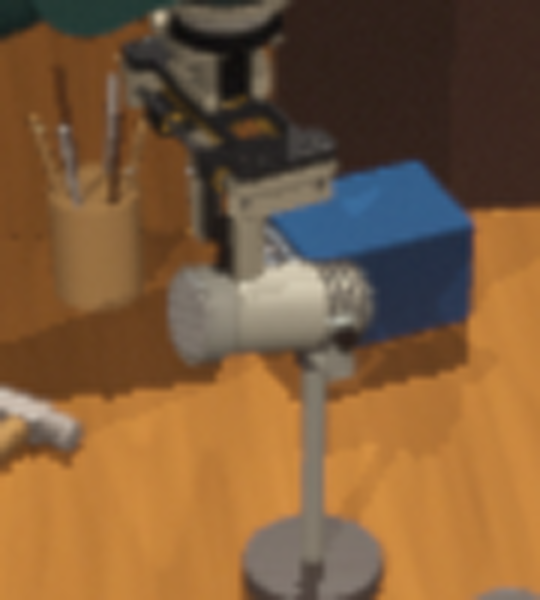

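Fingers straddle the knob, hidden behind the near finger. Closing.

Request:
{"op": "move_arm", "data": {
  "rows": [
    [1,[0,0,0],0],
    [1,[0,0,0],0],
    [1,[0,0,0],0],
    [1,[0,0,0],0],
    [1,[0,0,0],0]
  ]
}}

```text
clock: 38.38
ee_pos: [529.4, 307.0, 309.6]
eef_rot: [0.0, 0.984, 0.177, 0.0]
force: [-0.5, -0.3, 1.0]
grip_width: 13.8
```

```bash
python3 - <<'E'
from h import *
s=ctrl.sense();print(s["ee_pos"],s["force"],s["grip_width"])
# path: knob positions from now to goal
p0=np.array([591.8,329.9]);y0,t0=-2.784,-.198;y1,t1=-1.357,.388
prev=None
for k in range(0,11):
    u=k/10;y=y0+(y1-y0)*u;t=t0+(t1-t0)*u
    w=np.r_[p0,250]+R.from_euler("ZY",[y,t]).apply((80,0,62))
    print(k,np.round(w,1),None if prev is None else np.round(w-prev,1));prev=w
E
```

```text
[529.35519952 306.97766705 309.59735419] [-0.47204138 -0.30098035  0.99342056] 13.793282276667394
0 [529.7 306.7 326.5] None
1 [529.8 296.  322.5] [  0.1 -10.7  -4. ]
2 [532.  285.1 318.3] [  2.1 -10.9  -4.3]
3 [536.2 274.3 313.8] [  4.2 -10.8  -4.5]
4 [542.6 264.1 309. ] [  6.3 -10.2  -4.7]
5 [550.8 254.8 304.1] [ 8.3 -9.2 -4.9]
6 [560.9 246.9 299. ] [10.  -7.9 -5.1]
7 [572.4 240.7 293.8] [11.5 -6.2 -5.3]
8 [585.1 236.5 288.3] [12.7 -4.3 -5.4]
9 [598.6 234.4 282.8] [13.5 -2.1 -5.6]
10 [612.5 234.6 277.1] [13.9  0.2 -5.7]
```

Request:
{"op": "move_arm", "data": {
  "rows": [
    [1,[0.1,-5.3,-2],0.071],
    [1,[0,-5.4,-2],0.072],
    [1,[1,-5.4,-2.1],0.071],
    [1,[1.1,-5.5,-2.2],0.072],
    [1,[2,-5.4,-2.2],0.071],
    [1,[2.2,-5.4,-2.3],0.072],
    [1,[3.1,-5.1,-2.3],0.071],
    [1,[3.2,-5.1,-2.4],0.072],
    [1,[4.1,-4.7,-2.4],0.071],
    [1,[4.2,-4.5,-2.5],0.072],
    [1,[0,0,0],0],
    [1,[0,0,0],0]
  ]
}}

```text
clock: 39.88
ee_pos: [550.5, 254.8, 287.7]
eef_rot: [0.0, 0.86, 0.51, 0.0]
force: [0.6, -5.8, 6.0]
grip_width: 14.0
```

```bash
python3 - <<'E'
from h import *
s=ctrl.sense();print(s["ee_pos"],s["force"],s["moment"],s["grip_width"])
im={n:cap(n,"17") for n in P};save(im["side"],"pics/lamp_s4.png",(205,70,295,170),6)
save(im["top"],"pics/lamp_t4.png",(110,125,210,225),6)
E
```

```text
[550.50036813 254.80550082 287.68979837] [ 0.60019818 -5.75904313  5.98412052] [-0.81232655  0.08493712 -0.03743723] 13.969048581691823
```

View pics/lamp_s4.png

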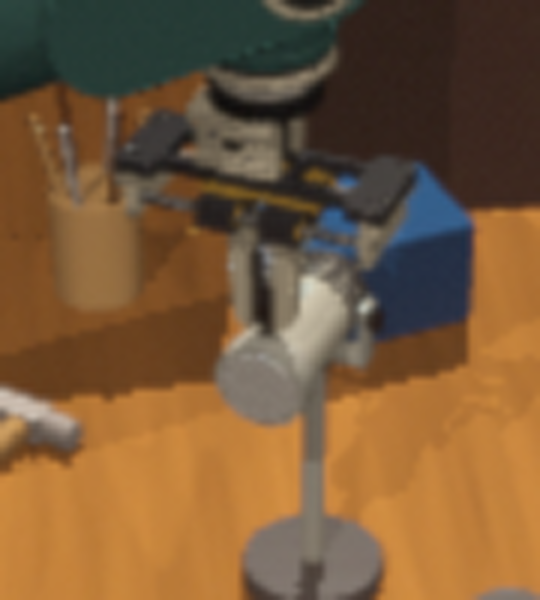

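The head follows with low forces. Leading it through the second half.

Request:
{"op": "move_arm", "data": {
  "rows": [
    [1,[5,-4,-2.5],0.071],
    [1,[5,-3.9,-2.6],0.072],
    [1,[5.7,-3.2,-2.6],0.071],
    [1,[5.8,-3,-2.7],0.072],
    [1,[6.3,-2.2,-2.7],0.071],
    [1,[6.4,-2.1,-2.7],0.072],
    [1,[6.7,-1.1,-2.8],0.071],
    [1,[6.8,-1,-2.8],0.072],
    [1,[6.9,0,-2.8],0.071],
    [1,[7,0.2,-2.9],0.072],
    [1,[0,0,0],0],
    [1,[0,0,0],0]
  ]
}}

```text
clock: 41.48
ee_pos: [612.4, 234.5, 260.1]
eef_rot: [0.001, 0.628, 0.778, 0.0]
force: [3.1, -5.0, 2.0]
grip_width: 13.9
```

```bash
python3 - <<'E'
from h import *
s=ctrl.sense();print(s["ee_pos"],s["force"],s["moment"],s["grip_width"])
im={n:cap(n,"18") for n in P};save(im["side"],"pics/lamp_s5.png",(205,70,295,170),6)
save(im["top"],"pics/lamp_t5.png",(110,125,210,225),6)
E
```

```text
[612.39068091 234.53719306 260.10535173] [ 3.08295516 -4.97527721  2.00198743] [-0.55383976 -0.43071492 -0.09788188] 13.888254891482987
```

View pics/lamp_s5.png

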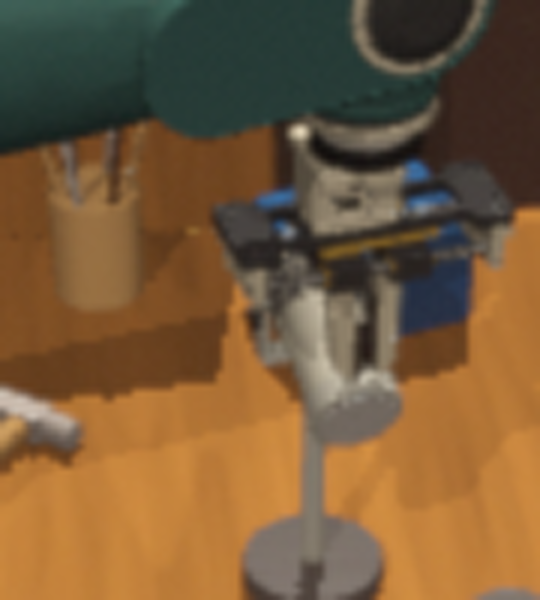

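View pics/lamp_t5.png

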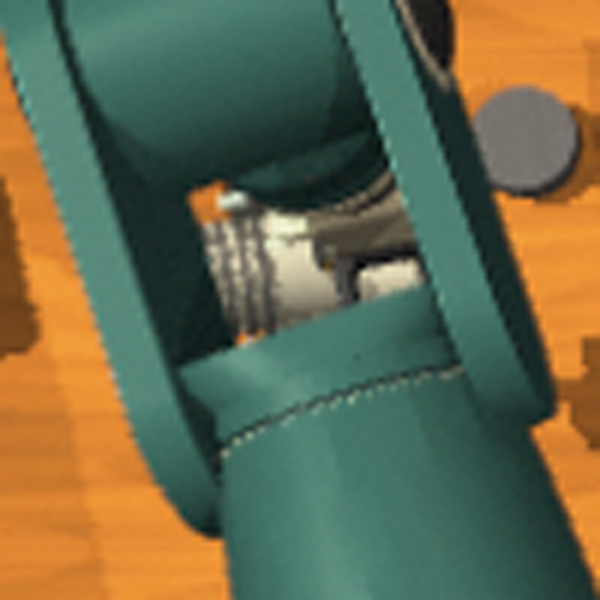

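Release, rise straight up and draw back to look.

Request:
{"op": "move_arm", "data": {
  "rows": [
    [0.5,[0,0,0],0],
    [0.3,[0,0,0],0],
    [0.2,[0,0,0],0],
    [0.2,[0,0,25],0],
    [0.2,[0,0,50],0],
    [0.2,[0,0,50],0],
    [0.2,[-50,-10,20],0],
    [0.2,[-50,-20,0],0],
    [0.2,[-50,-20,0],0],
    [0.2,[-50,0,0],0],
    [0.2,[0,0,0],0]
  ]
}}

```text
clock: 42.95
ee_pos: [409.6, 184.8, 406.6]
eef_rot: [0.001, 0.627, 0.779, 0.002]
force: [0.7, -0.5, -0.3]
grip_width: 37.0
```

```bash
python3 - <<'E'
from h import *
s=ctrl.sense();print(s["ee_pos"],s["force"],s["clock"])
im={n:cap(n,"19") for n in P};save(im["side"],"pics/lamp_s6.png",(205,70,295,170),6)
save(im["top"],"pics/lamp_t6.png",(110,125,210,225),6)
for q in("lamp_beam","lamp_grip"):
    for n in P: print(q,n,[(round(d["p"],2),np.round(d["point"],1)) for d in ctrl.landmark_of(n,q)[:2]])
E
```

```text
[409.5949001  184.81001138 406.61470294] [ 0.65323464 -0.46551698 -0.28892071] 42.95
lamp_beam side [(0.89, array([257.7, 121.7]))]
lamp_beam top [(0.69, array([146.9, 171.9])), (0.34, array([262. , 166.4]))]
lamp_grip side [(0.81, array([266.5, 128.1]))]
lamp_grip top [(0.59, array([181.1, 165.3]))]
```

View pics/lamp_s6.png

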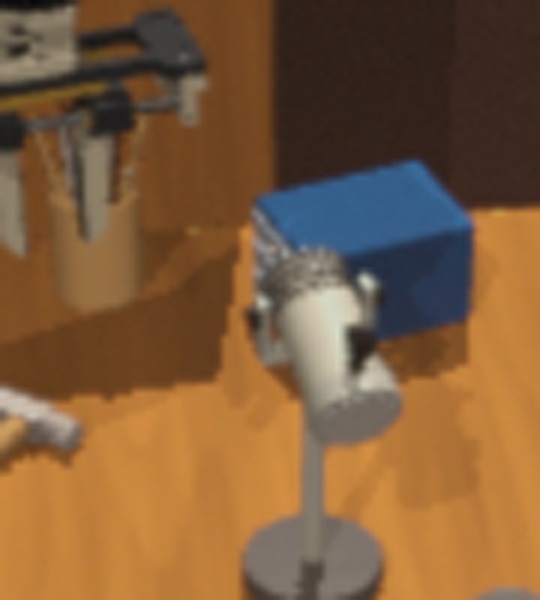

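View pics/lamp_t6.png

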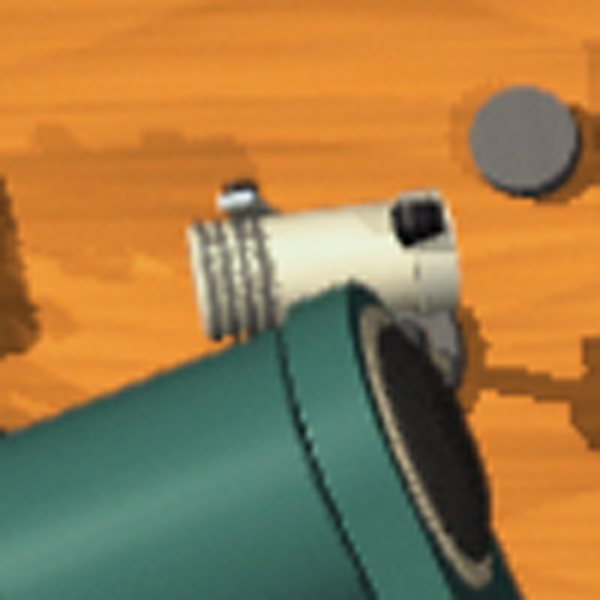

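Request:
{"op": "move_arm", "data": {
  "rows": [
    [0.2,[0,-60,0],0],
    [0.2,[0,-60,0],0],
    [0.2,[0,-60,0],0],
    [0.2,[0,-60,0],0],
    [0.2,[0,-60,0],0],
    [0.2,[0,-60,0],0],
    [0.2,[0,0,0],0],
    [0.2,[0,0,0],0]
  ]
}}

```text
clock: 44.25
ee_pos: [412.2, -175.1, 404.6]
eef_rot: [-0.001, 0.628, 0.778, 0.0]
force: [-0.0, 0.5, 0.2]
grip_width: 37.6
```

```bash
python3 - <<'E'
from h import *
im={n:cap(n,"20") for n in P};save(im["side"],"pics/lamp_s7.png",(235,95,285,175),7)
save(im["top"],"pics/lamp_t7.png",(130,140,200,210),8)
save(im["top"],"pics/top20.png",None,1.5)
E
```

```text
(no output)
```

View pics/lamp_s7.png

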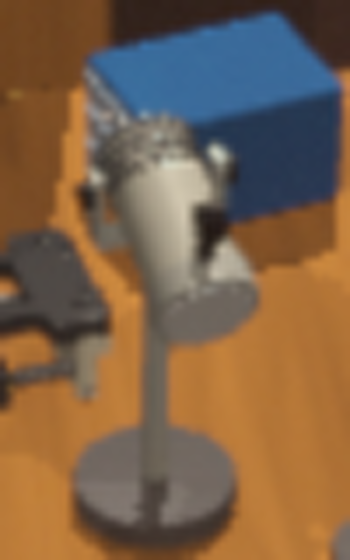

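View pics/lamp_t7.png

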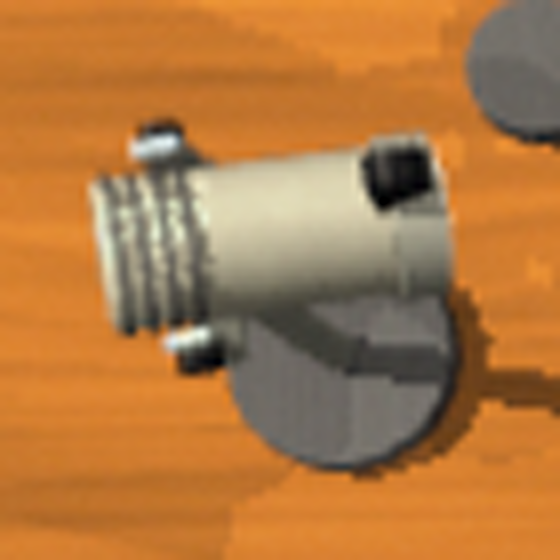

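View pics/top20.png

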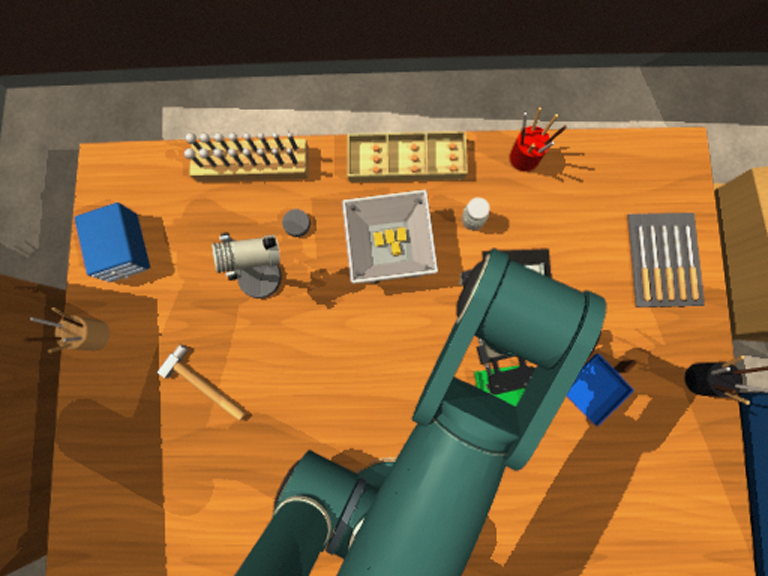

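```bash
cat > lamp.py <<'E'
from h import *
t=lambda p:np.array(p)/8+np.array((130,140))-.44
s=lambda p:np.array(p)/7+np.array((235,95))-.43
def W(p,l): return np.r_[p[0],p[1],250]+R.from_euler("ZY",[p[2],p[3]]).apply(l)
def solve(obs,foot,x0):
    def f(p):
        r=[proj(n,W(p,l))[0]-u for n,u,l in obs]+[proj(n,np.r_[p[:2],12])[0]-u for n,u in foot]
        return np.concatenate(r)
    return least_squares(f,x0,loss="soft_l1")
E
python3 - <<'E'
from lamp import *
obs=[("top",t((155,128)),(0,50,0)),("top",t((200,367)),(0,-50,0)),("top",t((398,178)),(80,0,66)),
("side",s((228,160)),(0,50,0)),("side",s((88,193)),(0,-50,0)),("side",s((210,233)),(80,0,62)),("side",s((210,310)),(100,0,0))]
foot=[("side",s((155,478))),("top",t((343,355)))]
o=solve(obs,foot,[592,330,-1.36,.39])
print(o.x,np.round(o.fun.reshape(-1,2),1))
h=np.array([664.5,-4.6,110])
for b in(o.x[:2],np.array([591.8,329.9])):
    d=h-np.r_[b,250];print("target",np.arctan2(d[1],d[0]),np.arctan2(-d[2],np.hypot(*d[:2])))
p=o.x;o0=np.r_[p[:2],250];dr=R.from_euler("ZY",p[2:]).apply((1,0,0));print("beam hits z110 at",o0+dr*(-140/dr[2]))
# overlay
def draw(n,p,fn,box,sc):
    im=cv2.imread(f"pics/{n}20.png") if n=="side" else cv2.cvtColor(ctrl.capture("top"),cv2.COLOR_RGB2BGR)
    im=cv2.resize(im[box[1]:box[3],box[0]:box[2]],None,fx=sc,fy=sc,interpolation=cv2.INTER_CUBIC)
    a=np.linspace(0,2*np.pi,60)
    for x,r in((-30,30),(100,33.5)):
        q=np.array([W(p,(x,r*np.cos(k),r*np.sin(k))) for k in a]);uv=((proj(n,q)+.5-[box[0],box[1]])*sc).astype(np.int32)
        cv2.polylines(im,[uv],True,(0,0,255),1)
    for l in((0,50,0),(0,-50,0),(80,0,62)):
        cv2.circle(im,tuple(int(v) for v in (proj(n,W(p,l))[0]+.5-[box[0],box[1]])*sc),4,(255,0,255),1)
    cv2.imwrite(fn,im)
draw("side",p,"pics/ov_s.png",(235,95,285,175),7);draw("top",p,"pics/ov_t.png",(130,140,200,210),8)
E
```

```text
[ 5.91354337e+02  3.31676449e+02 -1.36294762e+00  3.80335606e-01] [[-0.2 -0. ]
 [-0.5  0.3]
 [ 0.1 -0.7]
 [ 1.   1.2]
 [-1.1  0.5]
 [ 0.2 -0.4]
 [-0.4  1. ]
 [ 0.1  0.9]
 [-0.6  0.1]]
target -1.3566161370686485 0.38636455669493924
target -1.3567852895013581 0.3882297429262006
beam hits z110 at [663.61450487 -10.96021374 110.        ]
```

View pics/ov_s.png

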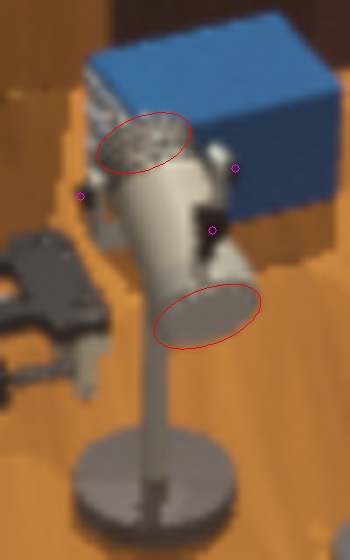

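View pics/ov_t.png

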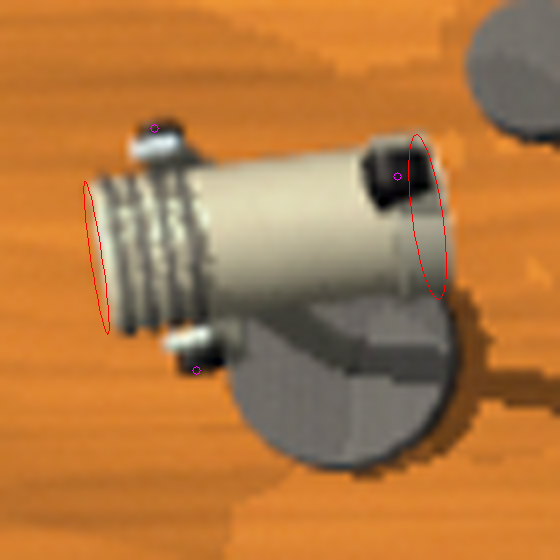

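```bash
python3 - <<'E'
from h import *
im=cap("side","21",None,1.5)
for n,L in ingots({"side":im}).items():
    for l in L: print(*l[:3])
for q in("flux_jar","bench_block","hammer"):
    for n in P: print(q,n,[(round(d["p"],2),np.round(d["point"],1)) for d in ctrl.landmark_of(n,q)[:1]])
E
```

```text
[286.3 206.9] [681.4  39.5] 126.625
flux_jar side [(0.76, array([309.7, 255.7]))]
flux_jar top [(0.85, array([313.7, 147.2]))]
bench_block side [(0.66, array([289. , 175.1]))]
bench_block top [(0.58, array([198.2, 150. ]))]
hammer side [(0.45, array([193. , 153.9]))]
hammer top [(0.7, array([135.8, 257.6]))]
```

View pics/side21.png

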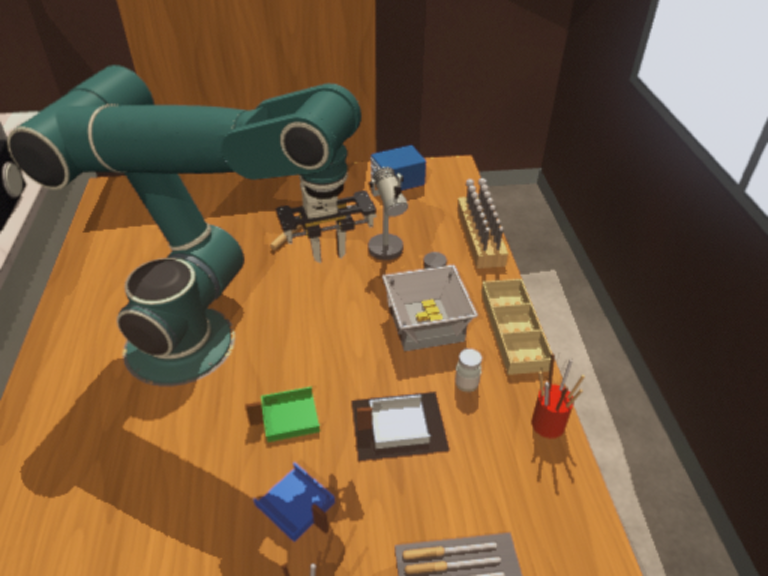

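The side view shows the ingots in the hopper at (428,311), the empty tray on its mat at (399,421), the lamp pointing at the hopper, the bystanders in place and the arm clear of everything. Handing in.

```bash
python3 -c "
from plant import ctrl
print(ctrl.sign_off())"
```

```text
the job is handed in; nothing more can be done
None
```

The job is done and handed in at about 45 s of the 208 s. No verdict came back, so what follows rests on my own camera checks.

- **Ingots:** I found four on the bench, put all four in the aluminium tray, and tipped them into the hopper by lifting the handle over its near rim. The last pictures show all four in the hopper and none astray.
- **Tray:** It stands empty on its mat, about 2 mm from the middle. It touched down slightly early when I set it back, so the gripped tray took about 45 N from the mat for a moment before I eased off. No arm or gripper body contact showed in the pictures.
- **Lamp:** The fitted beam meets the plane of the hopper's mouth about 6–7 mm from its middle, which is within my measuring error. The fit matches the pictures to about one pixel, and its lamp head sits about a pixel off in the top view.
- **Jar, steel block and hammer:** I touched none of them. Their detections agree with the first ones to within about 4 pixels.

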